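# Change the tube carriers in a latched incubation module

### The job

Slide the orange thumb latch sideways so that the incubation module's cover springs open, take the finished blue carrier out and stand it in the red tray, then stand every new aluminium carrier (yellow and lilac caps) in a lane of its own and slide it under the bridge fully home against the end stop. When all are in, press the cover down until it is shut and latched. Do not knock over the bottles, jar and beaker around.

Things in the scene. Friction and masses are not known exactly. Their poses are not given: they have to be found in the camera images.
- module: Low white incubation module, fixed. Origin on the bench under its deck; x along its three open lanes, away from the robot, y across, z up. Deck x -170 to +105, y +-105 mm. Lanes 36 mm wide, centred at y -60, 0, +60, floor 20 mm above the bench, x -105 to the end stop at +90. Ribs and side strips between and beside the lanes and the front ledge (x -170 to -105) are 28 mm above the bench.
- lane0_home (a point): Lane 0 of the module (y -60 mm): where the centre (half-way up) of a carrier is when it stands in this lane fully home against the end stop, at x +45 mm and 43 mm above the bench; the front half of the carrier is then under the bridge and its near half sticks out. Axes as the module.
- lane1_home (a point): Lane 1 of the module (y 0 mm): where the centre (half-way up) of a carrier is when it stands in this lane fully home against the end stop, at x +45 mm and 43 mm above the bench; the front half of the carrier is then under the bridge and its near half sticks out. Axes as the module.
- lane2_home (a point): Lane 2 of the module (y 60 mm): where the centre (half-way up) of a carrier is when it stands in this lane fully home against the end stop, at x +45 mm and 43 mm above the bench; the front half of the carrier is then under the bridge and its near half sticks out. Axes as the module.
- cover (a joint): Spring-loaded white cover (hood 212 x 206 mm, 66 high, open below, clear window on top) over the lanes, hinged along module y at its far edge. 0 rad is shut, 1.42 fully open (near edge up). Once unlatched its spring throws it open and holds it there. Pushing its near edge down takes about 2 N, up to 6 N to snap it under the latch.
- cover_hinge (a point): On the cover's hinge line, mid-width: module x +105 mm, 30 mm above the bench. Turns with the cover.
- cover_edge (a point): Middle of the upper near edge of the cover, on the outer face of its top plate: 212 mm from the hinge line along the cover and 66 mm above the hinge plane. Moves with the cover. Below it a steel lip 24 mm wide sticks 16 mm out of the foot of the near skirt; the latch tongue catches over it.
- latch (a joint): Thumb latch on the front ledge; slides along module +y. 0 is its rest (latching) place, 0.014 m its end; a light spring (1.5 N at rest, 3.6 N at the end) brings it back. From about 0.007 its tongue is clear of the cover's lip and the cover springs up. The tongue is bevelled: pushing the cover fully down snaps it shut without touching the latch.
- latch_tab (a point): Centre of the orange thumb tab of the latch: 14 x 14 mm, from 29 to 55 mm above the bench, standing on the front ledge 25 mm nearer the robot than the cover's lip, free on all sides. Moves with the latch; axes as the module.
- newA_mid (a point): Centre (half-way up) of a new tube carrier: aluminium-coloured rack 90 long (its x) x 30 wide (its y) x 46 mm high over its yellow and lilac caps (flat sides to 40 mm, caps 15 mm wide above), 0.12 kg, weighted base, same either way round; starts standing on the bench beside the module. One of two or three in a start.
- newB_mid (a point): Centre (half-way up) of a new tube carrier: aluminium-coloured rack 90 long (its x) x 30 wide (its y) x 46 mm high over its yellow and lilac caps (flat sides to 40 mm, caps 15 mm wide above), 0.12 kg, weighted base, same either way round; starts standing on the bench beside the module. One of two or three in a start.
- newC_mid (a point): Centre (half-way up) of a new tube carrier: aluminium-coloured rack 90 long (its x) x 30 wide (its y) x 46 mm high over its yellow and lilac caps (flat sides to 40 mm, caps 15 mm wide above), 0.12 kg, weighted base, same either way round; starts standing on the bench beside the module. One of two or three in a start.
- spent0_mid (a point): Centre (half-way up) of a finished tube carrier: same shape and size as the new ones but blue with red caps; it starts fully home in a lane of the module, under the bridge. Exactly one of the three listed finished carriers is present.
- spent1_mid (a point): Centre (half-way up) of a finished tube carrier: same shape and size as the new ones but blue with red caps; it starts fully home in a lane of the module, under the bridge. Exactly one of the three listed finished carriers is present.
- spent2_mid (a point): Centre (half-way up) of a finished tube carrier: same shape and size as the new ones but blue with red caps; it starts fully home in a lane of the module, under the bridge. Exactly one of the three listed finished carriers is present.
- bridge (a point): Middle of the underside of the fixed aluminium bridge across all lanes, 45 mm along module x (module x +45 to +90): underside 74, top 82 mm above the bench; its end posts stand outside the lanes (module y +-83 to 93).
- tray_floor (a point): Middle of the inner floor of the fixed red tray, 5 mm above the bench; tray 150 (x) x 130 (y) mm outside, walls 4 mm thick and 22 mm high.
- bottle: Bystander: white bottle 56 mm across, 130 mm high, origin under it.
- jar: Bystander: amber jar 60 mm across, 80 mm high, origin under it.
- beaker: Bystander: glass beaker 64 mm across, 85 mm high, origin under it.
- reagent: Bystander: blue bottle 50 mm across, 100 mm high, origin under it.
Mind the look-alikes: they are no part of the job. What is shaped like the part that bears newA_mid but purple or turquoise is not meant. There is more than one size of the part that bears tray_floor; the job needs the larger.

How it is judged:
By the outcome, as a careful person would: the job done as asked, in the order asked, and still so for the second after the job is handed in, with the robot touching nothing.
Of newA, newB, newC only 2 to 3 are there at a start; the rules pass over those that are not, and their reading is None.
Of spent0, spent1, spent2 only 1 to 1 are there at a start; the rules pass over those that are not, and their reading is None.
At some moment in a run one of newA, newB, newC may be knocked a few centimetres aside while the robot is not near it.
It also fails if it takes over 210 s, if anything falls off the work surface, if the arm or the gripper's body presses on something with over 40 N, if the wrist force passes 120 N, or if a joint passes its speed limit or range.

### The arm

A 6-joint arm with a two-finger parallel gripper is mounted at the origin on the work surface. World frame = base frame: x ahead of the robot, y to its left, z up, the work surface at z = 0. Lengths are in mm, angles in rad, forces in N, time in s.
With the tool pointing down it reaches from about 400 to 925 mm from the base axis. Payload 12.5 kg.
Tool frame: the origin (TCP) lies at the centre of the arm's flange, where the gripper is bolted on; the fingertips stand 190 mm ahead of it and the grasp point (between the pads) lies 171 mm ahead of it; z points along the fingers, y is the direction in which the jaws open and shut (so a half turn about z gives the same grasp; the last joint's range is limited). The gripper opens to 95 mm and grips with 3 to 60 N. Pads are 20 mm wide; open, the fingers measure 119 mm over their backs; the gripper's body (75 mm by 180 mm) begins 59 mm behind the grasp point.
Start: joints at [-1.38, 0.491, 1.559, -0, 1.092, -0.106], TCP at [182.808, -597.667, 404.761] pointing down, gripper open.
Joint ranges: [-3.1, 3.1], [-0.84, 2.19], [0.05, 2.79], [-1.13, 4.28], [0.06, 2.93], [-2.69, 2.69]. Speed limits (rad/s): [2.22, 2.22, 2.79, 3.14, 3.14, 3.14].

### API

Orientations are given as [roll, pitch, yaw] about the fixed x, y, z axes, in that order (R = Rz(yaw) Ry(pitch) Rx(roll)).
In Python, from cell import env, optics gives the robot as it stands.
- The arm moves only by the tool apply_moves, never from a script. Its argument "commands" is a list of rows, each a list of 7 numbers: the turn, a rotation vector about the tool's x, y, z in degrees, then the shift along the tool's x, y, z in m, then the finger opening in m, from 0 to 0.0951. A call has 1 to 5 rows; each row shifts and turns the commanded pose from where the row before left it, along the tool's axes as they then stand; what a row does not reach is not made up. A row lasts 1/12 s, in which the tool goes at most 41.7 mm and 7.16 degrees, less where a joint would pass 70% of its speed; a pose out of reach is approached as far as the arm can. A call with a gripper value outside its range is refused whole. The fingers move at their own pace and stop on an object; the grip force is fixed at half the most. Time passes only in rows, so rows that do not move let the fingers close. It gives the time, the measured TCP pose, the force and the opening at its end, in the units of the state.
- env.state(): the state, without advancing time (a new reading comes with each control period).
- optics.read_camera(name): name is "scene" or "top" or "wrist"; returns a dict with "color" (480x640x3 uint8, red, green, blue), "fx", "fy", "cx", "cy" (pixels), "eye" and "rotation" of the camera in the world; the wrist camera has in their place "T_tool_cam" (4x4, takes a point from camera to tool coordinates, whose origin is the TCP and whose axes are the flange's). Camera axes: x right, y up, looking along -z (the intrinsics and any distortion apply to the point x, -y, -z); pixel columns grow to the right and rows downward; lengths in mm; the calibration is good to about 2 mm. A picture is of the moment at which its call begins: read the wrist's pose just before it. There is no depth.
- env.job_done(): hands the job in, once; it reports no verdict.
The state is a dict: "t": time; "joints": joint angles; "qvel": joint speeds; "tau": joint torques, N m; "eef_pos": TCP position; "tcp_rot": TCP orientation; "ft_force": force on the tool from outside, world axes, zero at the start; "moment": the same for the moment, N m; "opening": opening from 0.0 (shut) to 1.0 (fully open).
Only numpy, scipy, OpenCV 4.12 (cv2) and the standard library are available. Lean on these libraries where they do the work, as an engineer would, in place of code of your own. Each camera call takes 0.05 s, during which the arm holds its last target. There are 200 camera calls.

## Working session

There is one attempt and no reset: what is moved stays moved. The work goes in short steps, Python scripts to look and compute and a tool call to move; the robot and the scene stay as the last step left them, time stands still between calls to the robot, and variables do not carry over. Pictures are saved under pics/ and viewed, about 12 in all and at most 16, crops included, and the job is handed in when it is done.

Besides the shell and the picture viewer there is one more tool, called after "Call:" as name(argument=value, ...), one argument or row to a line, values as JSON. apply_moves: Moves the arm, as the interface text tells. Its arguments: {"type":"object","properties":{"commands":{"type":"array","items":{"type":"array","items":{"type":"number"}}}},"required":["commands"]}

```bash
ls; mkdir -p pics; python3 - <<'E'
from cell import env, optics
import cv2
print(env.state())
for n in ("scene","top"):
    c=optics.read_camera(n); cv2.imwrite(f"pics/{n}0.png",c["color"][:,:,::-1])
    print(n,{k:(v.tolist() if hasattr(v,'tolist') else v) for k,v in c.items() if k!="color"})
c=optics.read_camera("wrist");print({k:v for k,v in c.items() if k!="color"})
E
```

```text
pics
{'t': 0.0, 'joints': array([-1.37959003e+00,  4.91591958e-01,  1.55947277e+00, -1.26074576e-05,
        1.09172031e+00, -1.05587464e-01]), 'qvel': array([-5.71189250e-04,  1.08696004e-03,  1.13084662e-03,  1.20368133e-03,
       -1.67000352e-03, -8.88382004e-05]), 'tau': array([-2.24384246e-03, -6.12651229e+01, -2.58181965e+01,  6.92318939e-02,
        4.82232054e-02, -1.25179195e-04]), 'eef_pos': array([ 182.80639019, -597.63094971,  404.13346428]), 'tcp_rot': array([-3.14040573e+00, -1.14548259e-04,  2.96799513e-01]), 'ft_force': array([ 0.71944005,  0.03057867, -0.59770924]), 'moment': array([-0.00141765,  0.03502809, -0.04084821]), 'opening': 1.0020206768413789}
scene {'fx': 478.1676989658051, 'fy': 478.1676989658051, 'cx': 317.35485336319596, 'cy': 239.76350252635524, 'eye': [1266.4445221943565, -453.07770171554273, 778.3958819353464], 'rotation': [0.8923921373908403, 0.014454563326868453, 1.0331139402071179]}
top {'fx': 492.7366170311082, 'fy': 492.7366170311082, 'cx': 318.3515180684098, 'cy': 238.4190863959412, 'eye': [457.4487902302585, -9.426486632190871, 1288.8693859546288], 'rotation': [0.053507256552727145, 0.0025538013552794947, -1.5531681107810797]}
{'fx': 392.2511880136895, 'fy': 392.2511880136895, 'cx': 315.76677610759447, 'cy': 242.30077311088291, 'T_tool_cam': array([[-2.94115979e-04,  9.64011088e-01,  2.65861873e-01,
         7.49126465e+01],
       [ 9.99999879e-01,  3.88703830e-04, -3.03160653e-04,
         4.02357815e-01],
       [-3.95591759e-04,  2.65861751e-01, -9.64011085e-01,
         1.80346161e+01],
       [ 0.00000000e+00,  0.00000000e+00,  0.00000000e+00,
         1.00000000e+00]])}
```

View pics/top0.png

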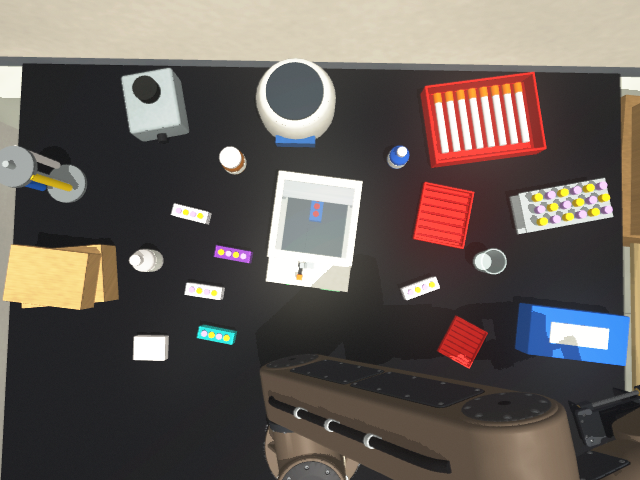

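View pics/scene0.png

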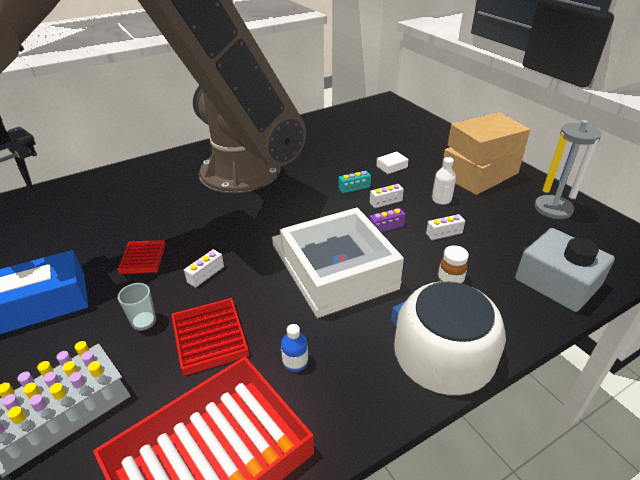

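```bash
cat > h.py <<'E'
import numpy as np, cv2
from scipy.spatial.transform import Rotation as Ro
from cell import env, optics
def cam(n):
    s=env.state(); c=optics.read_camera(n)
    if n=="wrist":
        R=Ro.from_euler('xyz',s["tcp_rot"]).as_matrix(); T=c["T_tool_cam"]
        c["R"]=R@T[:3,:3]; c["o"]=np.array(s["eef_pos"])+R@T[:3,3]
    else:
        c["R"]=Ro.from_euler('xyz',c["rotation"]).as_matrix(); c["o"]=np.array(c["eye"])
    return c
def ray(c,uv,z):
    uv=np.atleast_2d(uv).astype(float)
    d=np.stack([(uv[:,0]-c["cx"])/c["fx"],-(uv[:,1]-c["cy"])/c["fy"],-np.ones(len(uv))],1)@c["R"].T
    return c["o"]+d*((z-c["o"][2])/d[:,2])[:,None]
def proj(c,P):
    q=(np.atleast_2d(P)-c["o"])@c["R"]
    return np.stack([c["cx"]+c["fx"]*q[:,0]/-q[:,2],c["cy"]+c["fy"]*q[:,1]/q[:,2]],1)
def hsv(c): return cv2.cvtColor(c["color"],cv2.COLOR_RGB2HSV)
def blobs(m,amin=15):
    n,l,s,ce=cv2.connectedComponentsWithStats(m.astype(np.uint8))
    return [(ce[i],s[i],np.argwhere(l==i)[:,::-1]) for i in range(1,n) if s[i,4]>=amin]
def save(c,name,box=None,k=1):
    im=c["color"][:,:,::-1]
    if box: im=im[box[1]:box[3],box[0]:box[2]]
    cv2.imwrite(f"pics/{name}.png",cv2.resize(im,None,fx=k,fy=k,interpolation=cv2.INTER_CUBIC))
E
python3 - <<'E'
from h import *
np.set_printoptions(precision=1,suppress=True)
for n in ("top","scene"):
    c=cam(n); H=hsv(c)
    sat=((H[...,1]>60)&(((H[...,0]>22)&(H[...,0]<34)|((H[...,0]>130)&(H[...,0]<165))))&(H[...,2]>120))
    m=cv2.morphologyEx(sat.astype(np.uint8),cv2.MORPH_CLOSE,np.ones((7,7)))
    print(n)
    for ce,s,p in blobs(m,20):
        P=ray(c,p,46)[:,:2]; r=cv2.minAreaRect(P.astype(np.float32)); print(ce,s[2:],"z46",P.mean(0),r)
    red=((H[...,0]<8)|(H[...,0]>172))&(H[...,1]>120)&(H[...,2]>60)
    for ce,s,p in blobs(red,100):
        P=ray(c,p,22)[:,:2]; r=cv2.minAreaRect(P.astype(np.float32)); print("red",ce,r)
c=cam("top"); save(c,"mod",(250,160,380,300),4)
E
```

```text
top
[ 51.4 182.2] [ 43  18 329] z46 [655.5 676.7] ((655.6140747070312, 677.4826049804688), (111.42989349365234, 20.698974609375), 74.31982421875)
[571.4 203.5] [  82   43 1665] z46 [ 623.7 -644.2] ((624.4720458984375, -644.2083129882812), (83.56290435791016, 196.69920349121094), 11.485116958618164)
[185.3 211.7] [ 6  6 29] z46 [585.8 333.3] ((586.391357421875, 332.8771057128906), (12.842472076416016, 12.685440063476562), 1.8209725618362427)
[199.7 215.4] [ 6  6 29] z46 [577.1 296.5] ((576.8319091796875, 297.0400695800781), (12.719345092773438, 12.743467330932617), 0.996155858039856)
[232.6 253.9] [ 39  18 445] z46 [481.2 210.6] ((481.04937744140625, 210.16859436035156), (94.76860046386719, 29.96295738220215), 80.71773529052734)
[ 24.4 271.4] [  58   62 1420] z46 [427.7 734.3] ((413.3769226074219, 718.655029296875), (128.31373596191406, 148.1173858642578), 81.12032318115234)
[ 73.6 271.7] [ 33  38 449] z46 [429.2 610.1] ((427.60052490234375, 613.400390625), (68.98350524902344, 97.00141906738281), 68.81489562988281)
[431.5 284.3] [ 6  6 30] z46 [ 413.4 -291.3] ((413.0362243652344, -291
[... 2625 characters left out ...]
70045471191)
[ 51.3 380. ] [ 29  39 513] z46 [ 573.1 -612.2] ((571.54443359375, -612.3516845703125), (106.09121704101562, 20.549240112304688), 11.065088272094727)
[ 31.  390.8] [ 29  40 524] z46 [ 578.4 -646.2] ((577.608642578125, -645.8705444335938), (104.22080993652344, 20.947370529174805), 11.705536842346191)
[ 10.8 403.4] [ 26  42 592] z46 [ 587.6 -679.1] ((584.3295288085938, -680.9288330078125), (107.18964385986328, 26.367998123168945), 11.03688907623291)
red [141.5 256.8] ((282.6224060058594, -378.0672912597656), (98.09484100341797, 124.52770233154297), 62.8084716796875)
red [210.8 402.9] ((718.426513671875, -413.903076171875), (326.381103515625, 430.79522705078125), 88.82256317138672)
```

View pics/mod.png

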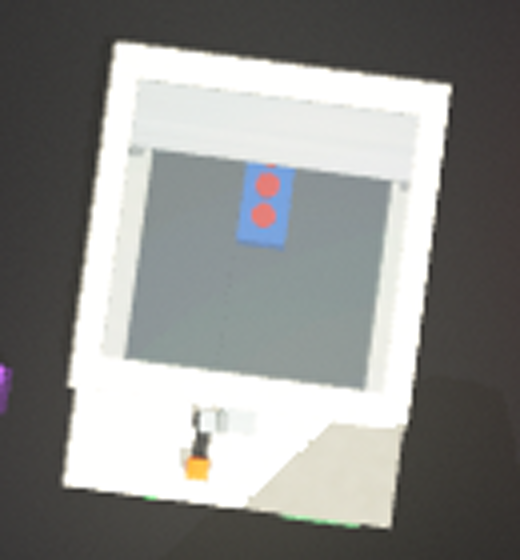

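```bash
cat >> h.py <<'E'
def carriers(c,z=46):
    # white low-sat blobs of carrier size with lilac/yellow caps
    H=hsv(c); m=(H[...,2]>110).astype(np.uint8); out=[]
    for ce,s,p in blobs(m,150):
        P=ray(c,p,z)[:,:2].astype(np.float32); r=cv2.minAreaRect(P)
        if max(r[1])<125 and min(r[1])>20:
            hs=H[p[:,1],p[:,0]]; cap=(hs[:,1]>25)&((hs[:,0]>120)&(hs[:,0]<170)|(hs[:,0]>20)&(hs[:,0]<36))
            if cap.sum()<25 : continue
            Q=P[cap]; q=cv2.minAreaRect(Q); w=Q-Q.mean(0); ev=np.linalg.svd(w,full_matrices=False)[2][0]
            out.append((ce,r,cap.sum(),q[0],q[1],np.degrees(np.arctan2(ev[1],ev[0]))%180,np.median(hs,0)))
    return out
def fit2d(L,W):
    L=np.array(L,float);W=np.array(W,float);a=L-L.mean(0);b=W-W.mean(0)
    th=np.arctan2((a[:,0]*b[:,1]-a[:,1]*b[:,0]).sum(),(a*b).sum());R=np.array([[np.cos(th),-np.sin(th)],[np.sin(th),np.cos(th)]])
    t=W.mean(0)-R@L.mean(0); return th,t,W-(L@R.T+t)
E
python3 - <<'E'
from h import *
np.set_printoptions(precision=1,suppress=True)
c=cam("top")
for o in carriers(c): print([np.round(x,1) if not isinstance(x,tuple) else tuple(np.round(np.hstack(x),1)) for x in o])
px=lambda a:np.array(a)/4+np.array([250,160])-0.375
C=ray(c,px([(113,42),(452,86),(407,424),(68,386)]),96)[:,:2]
F=ray(c,px([(63,487),(391,527)]),28)[:,:2]
print(C,F)
L=[(105,103),(105,-103),(-107,-103),(-107,103),(-170,105),(-170,-105)]
th,t,e=fit2d(L,np.vstack([C,F])); print("module",np.degrees(th),t,e)
th2,t2,e2=fit2d(L[:4],C); print(np.degrees(th2),t2,e2)
H=hsv(c); o=(H[...,0]>8)&(H[...,0]<20)&(H[...,1]>150)
for ce,s,p in blobs(o,5):
    if 290<ce[0]<310 and 265<ce[1]<290:
        P=ray(c,ce,55)[0,:2]; R=np.array([[np.cos(th),-np.sin(th)],[np.sin(th),np.cos(th)]]); print("tab",ce,s,P,(P-t)@R)
for P in ray(c,px([(267,185),(264,216)]),66)[:,:2]: print("redcaps mod",(P-t)@R)
E
```

```text
[array([190.7, 213.4]), (np.float64(581.8), np.float64(319.7), np.float64(101.2), np.float64(33.1), np.float64(77.7)), np.int64(116), (np.float64(583.0), np.float64(322.9)), (np.float64(71.0), np.float64(14.7)), np.float32(76.6), array([ 18.,   4., 255.])]
[array([232.8, 253.9]), (np.float64(480.9), np.float64(210.0), np.float64(95.3), np.float64(30.2), np.float64(80.7)), np.int64(435), (np.float64(480.9), np.float64(210.0)), (np.float64(95.3), np.float64(30.2)), np.float32(80.9), array([141., 140., 228.])]
[array([420. , 287.8]), (np.float64(404.3), np.float64(-262.3), np.float64(35.0), np.float64(94.9), np.float64(21.0)), np.int64(75), (np.float64(403.8), np.float64(-265.0)), (np.float64(15.2), np.float64(70.1)), np.float32(110.2), array([  8.,   1., 255.])]
[array([204. , 290.8]), (np.float64(387.0), np.float64(279.9), np.float64(98.6), np.float64(33.8), np.float64(82.3)), np.int64(111), (np.float64(386.5), np.float64(282.8)), (np.float64(71.2), np.float64(13.7)), np.float32(82.4), array([ 15.,   3., 255.])]
[array([216.2, 334.3]), (np.float64(279.6), np.float64(246.5), np.float64(95.9), np.float64(35.6), np.float64(80.3)), np.int64(90), (np.float64(276.7), np.float64(248.3)), (np.float64(69.8), np.float64(14.1)), np.float32(79.8), array([ 89., 190., 237.])]
[[ 686.6   96.6]
 [ 663.1 -110.8]
 [ 456.8  -86.2]
 [ 476.2  119.2]] [[412.8 128.2]
 [391.1 -81.3]]
module -6.191124757667377 [571.4   4.8] [[-0.3  0.7]
 [-1.6 -1.8]
 [ 2.9 -0.1]
 [ 0.   0.5]
 [-0.9  0.7]
 [ 0.  -0. ]]
-6.197490011741731 [571.7   4.6] [[-0.6  0.9]
 [-1.9 -1.6]
 [ 2.7  0. ]
 [-0.2  0.6]]Traceback (most recent call last):
  File "<stdin>", line 16, in <module>
NameError: name 'R' is not defined. Did you mean: 'Ro'?
```

```bash
cat >> h.py <<'E'
TH=np.radians(-6.19); MT=np.array([571.4,4.8]); MR=np.array([[np.cos(TH),-np.sin(TH)],[np.sin(TH),np.cos(TH)]])
def w2m(P): return (np.asarray(P)[...,:2]-MT)@MR
def m2w(P): return MR@np.asarray(P,float)+MT
def plan(xyz,yaw=None):
    """rows in tool axes from now to tcp xyz [mm], tool yaw [deg], tool down"""
    s=env.state(); R0=Ro.from_euler('xyz',s["tcp_rot"]); d=np.array(xyz)-s["eef_pos"]
    y0=np.degrees(s["tcp_rot"][2])
    dy=0 if yaw is None else (yaw-y0+180)%360-180
    n=max(int(np.ceil(np.linalg.norm(d)/40)),int(np.ceil(abs(dy)/7.1)),1)
    print("yaw0 %.1f dyaw %.1f dist %.1f rows %d; pos"%(y0,dy,np.linalg.norm(d),n),np.round(s["eef_pos"],1),"module",np.round(w2m(s["eef_pos"]),1))
    for i in range(n):
        Ri=Ro.from_euler('z',dy*i/n,degrees=True)*R0
        sh=Ri.inv().apply(d/n)/1000
        print("[0,0,%.2f,%.4f,%.4f,%.4f,g]"%(-dy/n,*sh))
    rv=np.degrees((Ro.from_euler('xyz',s["tcp_rot"]).inv()*Ro.from_euler('xyz',[np.pi,0,s["tcp_rot"][2]])).as_rotvec()); print("level err",np.round(rv,2))
E
python3 - <<'E'
from h import *
np.set_printoptions(precision=1,suppress=True)
c=cam("top");H=hsv(c); o=(H[...,0]>8)&(H[...,0]<22)&(H[...,1]>120)
px=lambda a:np.array(a)/4+np.array([250,160])-0.375
for ce,s,p in blobs(o,5):
    if 290<ce[0]<310 and 265<ce[1]<290: print("tab",ce,s,w2m(ray(c,ce,55)[0]))
print("tab man",w2m(ray(c,px((197,466)),55)),"caps",w2m(ray(c,px([(267,185),(264,216)]),66)))
red=((H[...,0]<8)|(H[...,0]>172))&(H[...,1]>120)&(H[...,2]>60)
for ce,s,p in blobs(red,100):
    if 430<ce[0]<455:
        hull=cv2.convexHull(p.astype(np.float32)); print(cv2.approxPolyDP(hull,4,True).reshape(-1,2), ray(c,cv2.approxPolyDP(hull,4,True).reshape(-1,2),22))
tab=w2m(ray(c,px((197,466)),55))[0]
t=m2w([tab[0]-8,tab[1]-30]); print(t); plan([*t,330],173.8)
E
```

```text
tab [298.8 276.3] [297 274   5   6  26] [-146.7   21.4]
tab man [[-146.2   21.4]] caps [[32.9 -0. ]
 [13.4 -0.6]]
[[474. 192.]
 [463. 248.]
 [412. 238.]
 [423. 182.]] [[ 652.5 -405.3   22. ]
 [ 507.1 -377.1   22. ]
 [ 530.5 -246.    22. ]
 [ 676.2 -273.3   22. ]]
[417.1  12.9]
yaw0 17.0 dyaw 156.8 dist 658.2 rows 23; pos [ 182.8 -597.7  404.7] module [-321.4 -640.8]
[0,0,-6.82,0.0175,-0.0224,0.0032,g]
[0,0,-6.82,0.0200,-0.0202,0.0032,g]
[0,0,-6.82,0.0223,-0.0176,0.0032,g]
[0,0,-6.82,0.0242,-0.0149,0.0032,g]
[0,0,-6.82,0.0258,-0.0119,0.0032,g]
[0,0,-6.82,0.0271,-0.0087,0.0032,g]
[0,0,-6.82,0.0279,-0.0055,0.0032,g]
[0,0,-6.82,0.0284,-0.0021,0.0032,g]
[0,0,-6.82,0.0284,0.0013,0.0032,g]
[0,0,-6.82,0.0281,0.0046,0.0032,g]
[0,0,-6.82,0.0273,0.0079,0.0032,g]
[0,0,-6.82,0.0262,0.0111,0.0032,g]
[0,0,-6.82,0.0247,0.0141,0.0032,g]
[0,0,-6.82,0.0228,0.0170,0.0032,g]
[0,0,-6.82,0.0206,0.0196,0.0032,g]
[0,0,-6.82,0.0182,0.0219,0.0032,g]
[0,0,-6.82,0.0155,0.0239,0.0032,g]
[0,0,-6.82,0.0125,0.0255,0.0032,g]
[0,0,-6.82,0.0094,0.0268,0.0032,g]
[0,0,-6.82,0.0061,0.0278,0.0032,g]
[0,0,-6.82,0.0028,0.0283,0.0032,g]
[0,0,-6.82,-0.0006,0.0284,0.0032,g]
[0,0,-6.82,-0.0039,0.0282,0.0032,g]
level err [-0. -0.  0.]
```

Call:
apply_moves(
  commands=[
    [0, 0, 0, 0.0311, -0.0193, 0.0022, 0.0],
    [0, 0, 0, 0.0311, -0.0193, 0.0022, 0.0],
    [0, 0, 0, 0.0311, -0.0193, 0.0022, 0.0],
    [0, 0, 0, 0.0311, -0.0193, 0.0022, 0.0],
    [0, 0, 0, 0.0311, -0.0193, 0.0022, 0.0],
  ],
)

```text
t: 0.82
eef_pos: [304.0, -458.5, 393.7]
tcp_rot: [3.141, -0.0, 0.296]
ft_force: [0.7, -0.3, 0.0]
opening: 0.706
```

Call:
apply_moves(
  commands=[
    [0, 0, 0, 0.0311, -0.0193, 0.0022, 0.0],
    [0, 0, 0, 0.0311, -0.0193, 0.0022, 0.0],
    [0, 0, 0, 0.0311, -0.0193, 0.0022, 0.0],
    [0, 0, 0, 0.0311, -0.0193, 0.0022, 0.0],
    [0, 0, 0, 0.0122, -0.0342, 0.005, 0.0],
  ],
)

```text
t: 1.23
eef_pos: [403.9, -312.8, 380.2]
tcp_rot: [3.139, -0.002, 0.297]
ft_force: [1.0, -0.5, 0.1]
opening: 0.354
```

Call:
apply_moves(
  commands=[
    [0, 0, 0, 0.0122, -0.0342, 0.005, 0.0],
    [0, 0, 0, 0.0122, -0.0342, 0.005, 0.0],
    [0, 0, 0, 0.0122, -0.0342, 0.005, 0.0],
    [0, 0, 0, 0.0122, -0.0342, 0.005, 0.0],
    [0, 0, 0, 0.0122, -0.0342, 0.005, 0.0],
  ],
)

```text
t: 1.65
eef_pos: [409.3, -130.5, 354.9]
tcp_rot: [3.141, -0.0, 0.296]
ft_force: [0.5, -0.6, 0.3]
opening: 0.024
```

Call:
apply_moves(
  commands=[
    [0, 0, 0, 0.0122, -0.0342, 0.005, 0.0],
    [0, 0, 0, 0.0122, -0.0342, 0.005, 0.0],
    [0, 0, 0, 0.0122, -0.0342, 0.005, 0.0],
    [0, 0, 0, 0.0122, -0.0342, 0.005, 0.0],
    [0, 0, -7.1, 0, 0, 0, 0.0],
  ],
)

```text
t: 2.07
eef_pos: [415.8, 17.5, 334.4]
tcp_rot: [-3.141, 0.001, 0.416]
ft_force: [-0.3, -0.4, 0.3]
opening: 0.006
```

Call:
apply_moves(
  commands=[
    [0, 0, -7.1, 0, 0, 0, 0.0],
    [0, 0, -7.1, 0, 0, 0, 0.0],
    [0, 0, -7.1, 0, 0, 0, 0.0],
    [0, 0, -7.1, 0, 0, 0, 0.0],
    [0, 0, -7.1, 0, 0, 0, 0.0],
  ],
)

```text
t: 2.48
eef_pos: [416.3, 13.1, 335.0]
tcp_rot: [3.141, -0.0, 1.047]
ft_force: [0.7, 0.5, -0.3]
opening: 0.002
```

Call:
apply_moves(
  commands=[
    [0, 0, -7.1, 0, 0, 0, 0.0],
    [0, 0, -7.1, 0, 0, 0, 0.0],
    [0, 0, -7.1, 0, 0, 0, 0.0],
    [0, 0, -7.1, 0, 0, 0, 0.0],
    [0, 0, -7.1, 0, 0, 0, 0.0],
  ],
)

```text
t: 2.9
eef_pos: [416.3, 13.0, 335.0]
tcp_rot: [3.141, 0.0, 1.666]
ft_force: [-1.0, -0.4, -0.5]
opening: 0.007
```

Call:
apply_moves(
  commands=[
    [0, 0, -7.1, 0, 0, 0, 0.0],
    [0, 0, -7.1, 0, 0, 0, 0.0],
    [0, 0, -7.1, 0, 0, 0, 0.0],
    [0, 0, -7.1, 0, 0, 0, 0.0],
    [0, 0, -7.1, 0, 0, 0, 0.0],
  ],
)

```text
t: 3.32
eef_pos: [416.3, 13.0, 335.0]
tcp_rot: [3.141, 0.0, 2.286]
ft_force: [-0.6, 0.4, 0.0]
opening: 0.005
```

Call:
apply_moves(
  commands=[
    [0, 0, -7.1, 0, 0, 0, 0.0],
    [0, 0, -7.1, 0, 0, 0, 0.0],
    [0, 0, -7.1, 0, 0, 0, 0.0],
    [0, 0, -7.1, 0, 0, 0, 0.0],
    [0, 0, -7.1, 0, 0, 0, 0.0],
  ],
)

```text
t: 3.73
eef_pos: [416.3, 13.0, 335.0]
tcp_rot: [-3.142, 0.0, 2.905]
ft_force: [0.4, 0.2, -1.2]
opening: 0.007
```

Call:
apply_moves(
  commands=[
    [0, 0, -7.1, 0, 0, 0, 0.0],
    [0, 0, -0.6, 0, 0, 0.03, 0.0],
    [0, 0, 0, 0, 0, 0.02, 0.0],
    [0, 0, 0, 0, 0, 0, 0.0],
  ],
)

```text
t: 4.07
eef_pos: [415.9, 13.0, 282.7]
tcp_rot: [3.142, -0.004, 3.033]
ft_force: [0.5, -0.1, -0.4]
opening: 0.003
```

```bash
python3 - <<'E'
from h import *
np.set_printoptions(precision=1,suppress=True)
c=cam("wrist"); save(c,"w1"); H=hsv(c); o=(H[...,0]>8)&(H[...,0]<22)&(H[...,1]>120)
for ce,s,p in blobs(o,60): print(ce,s,w2m(ray(c,ce,55)[0]), w2m(ray(c,[(s[0],s[1]),(s[0]+s[2],s[1]+s[3])],55)))
s=env.state();print(s["eef_pos"],np.degrees(s["tcp_rot"]),w2m(s["eef_pos"]))
E
```

```text
[368.  281.3] [355 264  28  36 858] [-150.1   20.7] [[-160.5   13.1]
 [-138.6   29.8]]
[309.7 357.8] [307 323   6  71 307] [-101.   -12.7] [[-124.   -14.2]
 [ -75.7  -10.8]]
[321.8 357.7] [319 323   6  71 348] [-101.    -5.4] [[-124.    -7.1]
 [ -75.7   -3.4]]
[280.5 414.6] [  41  407  395   12 2500] [-60.7 -31.3] [[ -66.3 -181.1]
 [ -57.4   66.9]]
[416.2  13.  284.1] [-180.    -0.2  173.8] [-155.1   -8.6]
```

View pics/w1.png

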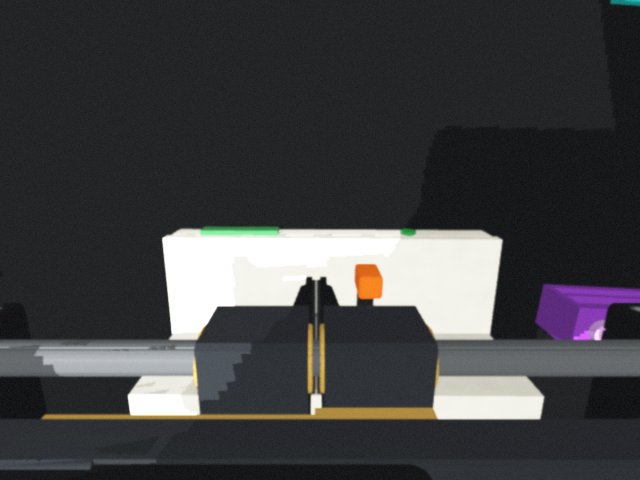

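Call:
apply_moves(
  commands=[
    [0, 0, 0, 0, 0, 0.03, 0.0],
    [0, 0, 0, 0, 0, 0.028, 0.0],
    [0, 0, 0, 0, 0, 0, 0.0],
  ],
)

```text
t: 4.37
eef_pos: [416.3, 13.0, 224.9]
tcp_rot: [-3.142, -0.004, 3.033]
ft_force: [0.7, -0.3, -0.1]
opening: 0.004
```

Call:
apply_moves(
  commands=[
    [0, 0, 0, 0, 0.004, 0, 0.0],
    [0, 0, 0, 0, 0.004, 0, 0.0],
    [0, 0, 0, 0, 0.003, 0, 0.0],
    [0, 0, 0, 0, 0, 0, 0.0],
  ],
)

```text
t: 4.7
eef_pos: [417.7, 24.6, 228.4]
tcp_rot: [-3.142, 0.003, 3.034]
ft_force: [0.3, -0.7, -0.4]
opening: 0.009
```

Call:
apply_moves(
  commands=[
    [0, 0, 0, 0, 0.003, 0, 0.0],
    [0, 0, 0, 0, 0.003, 0, 0.0],
    [0, 0, 0, 0, 0.003, 0, 0.0],
    [0, 0, 0, 0, 0, 0, 0.0],
    [0, 0, 0, 0, 0, 0, 0.0],
  ],
)

```text
t: 5.12
eef_pos: [418.5, 33.0, 227.0]
tcp_rot: [-3.142, 0.0, 3.034]
ft_force: [-0.9, 0.4, 0.1]
opening: 0.008
```

```bash
python3 - <<'E'
from h import *
c=cam("top"); save(c,"t2",(240,120,380,320),3); print(w2m(env.state()["eef_pos"]),env.state()["ft_force"])
E
```

```text
[-155.11818525   11.54976132] [-0.11191518 -0.47344516  0.22233832]
```

View pics/t2.png

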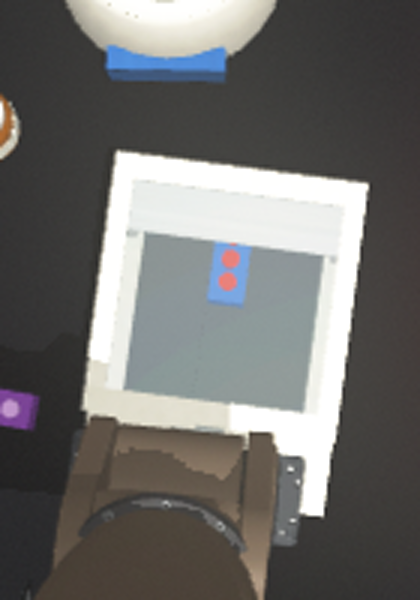

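Call:
apply_moves(
  commands=[
    [0, 0, 0, 0, 0.002, 0, 0.0],
    [0, 0, 0, 0, 0.002, 0, 0.0],
    [0, 0, 0, 0, 0, 0, 0.0],
  ],
)

```text
t: 5.42
eef_pos: [418.9, 37.0, 226.8]
tcp_rot: [-3.141, -0.0, 3.033]
ft_force: [0.6, -1.9, -0.2]
opening: 0.0
```

Call:
apply_moves(
  commands=[
    [0, 0, 0, 0, 0.002, 0, 0.0],
    [0, 0, 0, 0, 0.002, 0, 0.0],
    [0, 0, 0, 0, 0, 0, 0.0],
  ],
)

```text
t: 5.67
eef_pos: [419.4, 41.1, 226.9]
tcp_rot: [-3.141, -0.0, 3.034]
ft_force: [1.0, -3.4, 0.5]
opening: 0.004
```

Call:
apply_moves(
  commands=[
    [0, 0, 0, 0, 0.002, 0, 0.0],
    [0, 0, 0, 0, 0.002, 0, 0.0],
    [0, 0, 0, 0, 0, 0, 0.0],
    [0, 0, 0, 0, 0, 0, 0.0],
  ],
)

```text
t: 6.0
eef_pos: [419.9, 44.3, 226.8]
tcp_rot: [-3.141, -0.0, 3.034]
ft_force: [-1.0, -16.7, -1.6]
opening: 0.003
```

```bash
python3 - <<'E'
from h import *
c=cam("scene"); save(c,"s2",(150,60,470,330),2); print(w2m(env.state()["eef_pos"]),env.state()["ft_force"])
E
```

```text
[-154.92591948   22.9025856 ] [ -0.97030585 -16.52194283  -2.14059919]
```

View pics/s2.png

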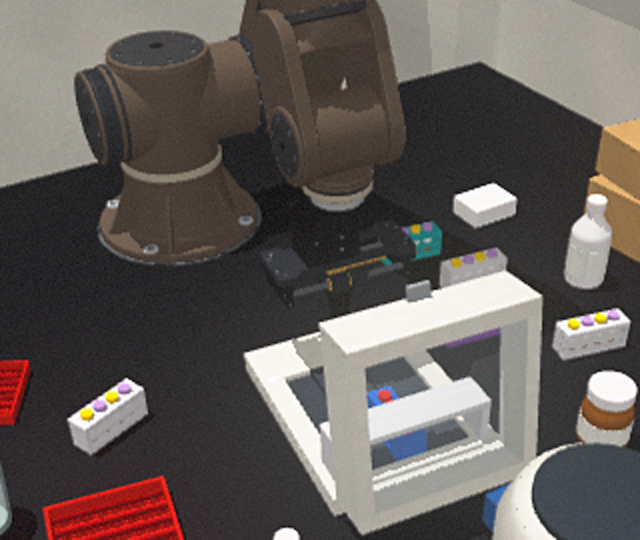

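Call:
apply_moves(
  commands=[
    [0, 0, 0, 0, -0.02, 0, 0.0],
    [0, 0, 0, 0, 0, -0.04, 0.0],
    [0, 0, 0, 0, 0, -0.04, 0.0],
    [0, 0, 0, -0.034, 0, 0, 0.05],
    [0, 0, 0, -0.034, 0, 0, 0.05],
  ],
)

```text
t: 6.47
eef_pos: [485.3, 17.9, 310.5]
tcp_rot: [3.141, 0.006, 3.034]
ft_force: [0.6, -0.5, -0.7]
opening: 0.094
```

Call:
apply_moves(
  commands=[
    [0, 0, 0, -0.034, 0, 0, 0.05],
    [0, 0, 0, -0.034, 0, 0, 0.05],
    [0, 0, 0, -0.034, 0, 0, 0.05],
    [0, 0, 0, 0, 0, 0, 0.05],
    [0, 0, 0, 0, 0, 0, 0.05],
  ],
)

```text
t: 6.88
eef_pos: [587.3, 6.7, 306.2]
tcp_rot: [3.141, -0.001, 3.033]
ft_force: [-0.7, 0.7, 0.4]
opening: 0.44
```

```bash
python3 - <<'E'
from h import *
np.set_printoptions(precision=1,suppress=True)
c=cam("wrist"); save(c,"w2"); H=hsv(c)
m=((H[...,0]<8)|(H[...,0]>172))&(H[...,1]>110)&(H[...,2]>60)
for ce,s,p in blobs(m,60): print("red",ce,s,w2m(ray(c,ce,66)[0]))
m=(H[...,0]>100)&(H[...,0]<125)&(H[...,1]>100)&(H[...,2]>60)
for ce,s,p in blobs(m,200): P=w2m(ray(c,p,60)); print("blue",ce,s,P.min(0),P.max(0))
s=env.state();print(s["eef_pos"],np.degrees(s["tcp_rot"]),w2m(s["eef_pos"]),s["opening"])
m=m2w([15,0]);plan([*m,222],173.8)
E
```

```text
red [311.6 263.9] [300 252  24  25 482] [15.5  0.8]
red [311.5 293.3] [300 281  24  25 474] [34.4  0.6]
red [311.6 314.6] [301 310  22   9 157] [48.6  0.7]
blue [311.7 264.1] [ 286  221   53   98 3515] [ -9.3 -15. ] [53.9 16.7]
blue [ 85.9 414.1] [ 68 409  32  10 219] [ 121.9 -167.4] [ 129.2 -145.4]
[586.3   6.9 306.2] [180.   -0.1 173.8] [14.6  3.7] 0.4798595764323345
yaw0 173.8 dyaw -0.0 dist 84.3 rows 3; pos [586.3   6.9 306.2] module [14.6  3.7]
[0,0,0.00,-0.0002,-0.0012,0.0281,g]
[0,0,0.00,-0.0002,-0.0012,0.0281,g]
[0,0,0.00,-0.0002,-0.0012,0.0281,g]
level err [ 0.  -0.1 -0. ]
```

View pics/w2.png

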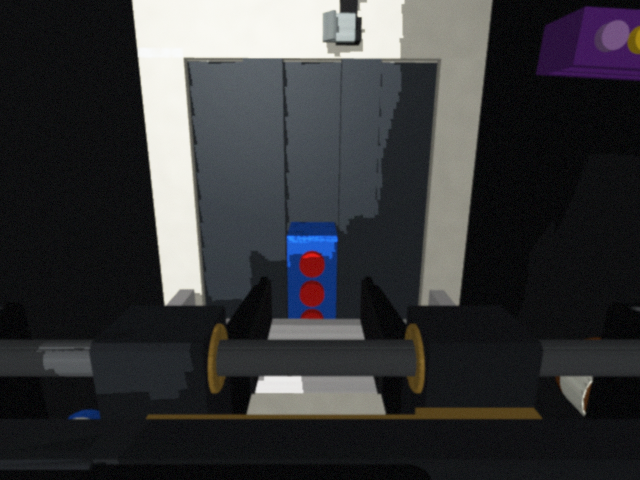

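Call:
apply_moves(
  commands=[
    [0, 0, 0, 0, -0.003, 0.02, 0.05],
    [0, 0, 0, 0, 0, 0.032, 0.05],
    [0, 0, 0, 0, 0, 0.032, 0.05],
    [0, 0, 0, 0, 0, 0, 0.05],
    [0, 0, 0, 0, 0, 0, 0.05],
  ],
)

```text
t: 7.35
eef_pos: [585.3, 3.9, 222.0]
tcp_rot: [3.142, -0.003, 3.034]
ft_force: [0.1, 0.6, -0.1]
opening: 0.528
```

Call:
apply_moves(
  commands=[
    [0, 0, 0, 0, 0, 0, 0.0],
    [0, 0, 0, 0, 0, 0, 0.0],
    [0, 0, 0, 0, 0, 0, 0.0],
    [0, 0, 0, 0, 0, 0, 0.0],
    [0, 0, 0, 0, 0, 0, 0.0],
  ],
)

```text
t: 7.77
eef_pos: [586.2, 3.7, 223.6]
tcp_rot: [-3.142, 0.001, 3.033]
ft_force: [-2.7, 1.7, 4.7]
opening: 0.313
```

Call:
apply_moves(
  commands=[
    [0, 0, 0, 0.015, 0, 0, 0.0],
    [0, 0, 0, 0.025, 0, 0, 0.0],
    [0, 0, 0, 0.03, 0, 0, 0.0],
    [0, 0, 0, 0, 0, 0, 0.0],
  ],
)

```text
t: 8.1
eef_pos: [513.4, 11.7, 223.6]
tcp_rot: [-3.141, -0.001, 3.034]
ft_force: [0.7, 0.4, -0.2]
opening: 0.313
```

Call:
apply_moves(
  commands=[
    [0, 0, 0, 0, 0, -0.03, 0.0],
    [0, 0, 0, 0, 0, -0.04, 0.0],
    [0, 0, 0, 0, 0, -0.04, 0.0],
    [0, 0, 0, 0, 0, -0.04, 0.0],
    [0, 0, 0, 0, 0, 0, 0.0],
  ],
)

```text
t: 8.52
eef_pos: [517.2, 11.2, 379.7]
tcp_rot: [-3.142, 0.01, 3.034]
ft_force: [0.2, 0.1, -0.2]
opening: 0.316
```

```bash
cat >> h.py <<'E'
def chain(legs):
    """legs: list of (xyz, yaw or None); prints rows grouped in fives"""
    s=env.state(); p=np.array(s["eef_pos"]); y=np.degrees(s["tcp_rot"][2]); rows=[]
    print("from",np.round(p,1),"mod",np.round(w2m(p),1),"yaw %.1f"%y)
    for q,yaw in legs:
        q=np.array(q,float); d=q-p; dy=0 if yaw is None else (yaw-y+180)%360-180
        n=max(int(np.ceil(np.linalg.norm(d)/40)),int(np.ceil(abs(dy)/7.1)),1)
        for i in range(n):
            sh=Ro.from_euler('xyz',[180,0,y],degrees=True).inv().apply(d/n)/1000
            rows.append("[0,0,%.1f,%.4f,%.4f,%.4f,g]"%(-dy/n,*sh)); y+=dy/n
        p=q; rows.append("--")
    k=0
    for r in rows:
        print(r,end="\n" if r=="--" else " "); 
E
python3 - <<'E'
from h import *
y=169; u=30*np.array([np.cos(np.radians(y)),np.sin(np.radians(y))]); t=np.array([591.6,-325.4])+u; print(t)
chain([((*t,374),y),((*t,207.5),y)])
E
```

```text
[ 562.1511845  -319.67573014]
from [517.2  11.2 379.7] mod [-54.6   0.6] yaw 173.8
[0,0,0.5,-0.0089,-0.0360,0.0006,g] [0,0,0.5,-0.0093,-0.0359,0.0006,g] [0,0,0.5,-0.0096,-0.0358,0.0006,g] [0,0,0.5,-0.0099,-0.0358,0.0006,g] [0,0,0.5,-0.0103,-0.0357,0.0006,g] [0,0,0.5,-0.0106,-0.0356,0.0006,g] [0,0,0.5,-0.0109,-0.0355,0.0006,g] [0,0,0.5,-0.0113,-0.0354,0.0006,g] [0,0,0.5,-0.0116,-0.0352,0.0006,g] --
[0,0,-0.0,0.0000,-0.0000,0.0333,g] [0,0,-0.0,-0.0000,-0.0000,0.0333,g] [0,0,-0.0,-0.0000,-0.0000,0.0333,g] [0,0,-0.0,-0.0000,-0.0000,0.0333,g] [0,0,-0.0,0.0000,-0.0000,0.0333,g] --
```

Call:
apply_moves(
  commands=[
    [0, 0, 0.5, -0.009, -0.036, 0, 0.0],
    [0, 0, 0.5, -0.0093, -0.036, 0, 0.0],
    [0, 0, 0.5, -0.0096, -0.036, 0, 0.0],
    [0, 0, 0.5, -0.01, -0.036, 0, 0.0],
    [0, 0, 0.5, -0.0103, -0.0357, 0, 0.0],
  ],
)

```text
t: 8.93
eef_pos: [541.9, -174.9, 372.6]
tcp_rot: [3.142, -0.0, 2.99]
ft_force: [0.8, 0.2, -0.5]
opening: 0.313
```

Call:
apply_moves(
  commands=[
    [0, 0, 0.5, -0.0106, -0.0356, 0, 0.0],
    [0, 0, 0.5, -0.011, -0.0355, 0, 0.0],
    [0, 0, 0.5, -0.0113, -0.0354, 0, 0.0],
    [0, 0, 0.5, -0.0116, -0.0352, 0, 0.0],
    [0, 0, 0, 0, 0, 0.03, 0.0],
  ],
)

```text
t: 9.35
eef_pos: [563.3, -326.3, 346.4]
tcp_rot: [-3.136, 0.009, 2.951]
ft_force: [0.6, 0.6, -0.4]
opening: 0.313
```

Call:
apply_moves(
  commands=[
    [0, 0, 0, 0, 0, 0.035, 0.0],
    [0, 0, 0, 0, 0, 0.035, 0.0],
    [0, 0, 0, 0, 0, 0.03, 0.0],
    [0, 0, 0, 0, 0, 0.015, 0.0],
    [0, 0, 0, 0, 0, 0, 0.0],
  ],
)

```text
t: 9.77
eef_pos: [561.9, -319.8, 223.6]
tcp_rot: [3.139, -0.006, 2.955]
ft_force: [-1.0, 0.3, -1.7]
opening: 0.318
```

```bash
python3 - <<'E'
from h import *
c=cam("wrist"); save(c,"w3"); s=env.state(); print(s["eef_pos"],s["ft_force"],np.degrees(s["tcp_rot"]))
E
```

```text
[ 562.41060168 -320.15411557  225.96908486] [ 0.30396803 -0.31503863 -0.42580213] [179.91358878  -0.19621832 169.30007738]
```

View pics/w3.png

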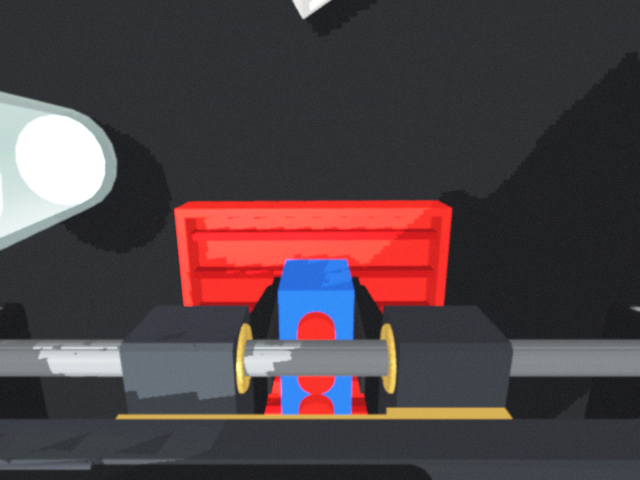

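Call:
apply_moves(
  commands=[
    [0, 0, 0, 0, 0, 0.01, 0.0],
    [0, 0, 0, 0, 0, 0.004, 0.0],
    [0, 0, 0, 0, 0, 0, 0.0],
  ],
)

```text
t: 10.07
eef_pos: [562.6, -320.2, 213.9]
tcp_rot: [-3.141, 0.0, 2.955]
ft_force: [-0.2, 0.3, -0.3]
opening: 0.313
```

Call:
apply_moves(
  commands=[
    [0, 0, 0, 0, 0, 0.002, 0.0],
    [0, 0, 0, 0, 0, 0, 0.0],
    [0, 0, 0, 0, 0, 0, 0.0],
  ],
)

```text
t: 10.32
eef_pos: [562.7, -320.3, 212.4]
tcp_rot: [-3.141, 0.001, 2.955]
ft_force: [0.7, -0.9, -1.4]
opening: 0.318
```

Call:
apply_moves(
  commands=[
    [0, 0, 0, 0, 0, 0.002, 0.0],
    [0, 0, 0, 0, 0, 0, 0.0],
    [0, 0, 0, 0, 0, 0, 0.0],
  ],
)

```text
t: 10.57
eef_pos: [562.7, -320.2, 209.9]
tcp_rot: [-3.142, 0.0, 2.955]
ft_force: [-0.1, 0.0, -0.3]
opening: 0.313
```

Call:
apply_moves(
  commands=[
    [0, 0, 0, 0, 0, 0.001, 0.0],
    [0, 0, 0, 0, 0, 0, 0.0],
    [0, 0, 0, 0, 0, 0, 0.0],
  ],
)

```text
t: 10.82
eef_pos: [562.7, -320.3, 208.9]
tcp_rot: [-3.142, -0.0, 2.955]
ft_force: [-0.1, -0.7, -0.9]
opening: 0.315
```

Call:
apply_moves(
  commands=[
    [0, 0, 0, 0, 0, 0.0008, 0.0],
    [0, 0, 0, 0, 0, 0, 0.05],
    [0, 0, 0, 0, 0, 0, 0.05],
    [0, 0, 0, 0, 0, 0, 0.05],
    [0, 0, 0, 0, 0, 0, 0.05],
  ],
)

```text
t: 11.23
eef_pos: [562.7, -320.3, 208.3]
tcp_rot: [-3.141, 0.0, 2.955]
ft_force: [0.2, -0.9, 0.9]
opening: 0.51
```

Call:
apply_moves(
  commands=[
    [0, 0, 0, 0, 0, -0.02, 0.05],
    [0, 0, 0, 0, 0, -0.04, 0.05],
    [0, 0, 0, 0, 0, -0.04, 0.05],
    [0, 0, 0, 0, 0, -0.02, 0.05],
    [0, 0, 0, 0, 0, 0, 0.05],
  ],
)

```text
t: 11.65
eef_pos: [563.1, -320.4, 333.4]
tcp_rot: [-3.138, 0.007, 2.955]
ft_force: [-0.1, 0.1, 0.7]
opening: 0.524
```

```bash
python3 - <<'E'
from h import *
c=cam("wrist"); save(c,"w4"); c=cam("scene"); H=hsv(c)
sat=((H[...,1]>60)&(((H[...,0]>22)&(H[...,0]<34)|((H[...,0]>130)&(H[...,0]<165))))&(H[...,2]>120))
m=cv2.morphologyEx(sat.astype(np.uint8),cv2.MORPH_CLOSE,np.ones((7,7)))
for ce,s,p in blobs(m,60):
    P=ray(c,p,46)[:,:2].astype(np.float32); r=cv2.minAreaRect(P); print(np.round(ce),np.round(np.hstack(r),1))
chain([((393.5,-237,330),110.3)])
E
```

```text
[555. 163.] [530.2 819.9  24.2 405.1  30.6]
[354. 174.] [275.4 251.4  70.1  23.4  76.7]
[386. 189.] [385.3 284.6  68.8  22.7  81.9]
[446. 219.] [582.5 324.7  70.6  20.8  76.9]
[197. 264.] [ 408.1 -274.7   20.1   48.4   20.2]
[203. 309.] [ 554.  -317.1   31.4   18.4   78.3]
[ 89. 359.] [ 557.9 -545.5  105.8   22.3   12.2]
[ 70. 369.] [ 564.  -577.8  104.    22.9   11.3]
[ 51. 380.] [ 571.5 -612.3  106.1   21.1   11.6]
[ 31. 391.] [ 577.6 -645.5  104.    21.6   11.7]
[ 11. 403.] [ 584.3 -680.8  107.2   25.3   11.5]
from [ 562.5 -320.1  328.7] mod [  26.2 -324. ] yaw 169.3
[0,0,6.6,0.0202,0.0056,-0.0001,g] [0,0,6.6,0.0207,0.0033,-0.0001,g] [0,0,6.6,0.0209,0.0009,-0.0001,g] [0,0,6.6,0.0209,-0.0015,-0.0001,g] [0,0,6.6,0.0206,-0.0039,-0.0001,g] [0,0,6.6,0.0200,-0.0062,-0.0001,g] [0,0,6.6,0.0191,-0.0085,-0.0001,g] [0,0,6.6,0.0180,-0.0106,-0.0001,g] [0,0,6.6,0.0167,-0.0126,-0.0001,g] --
```

View pics/w4.png

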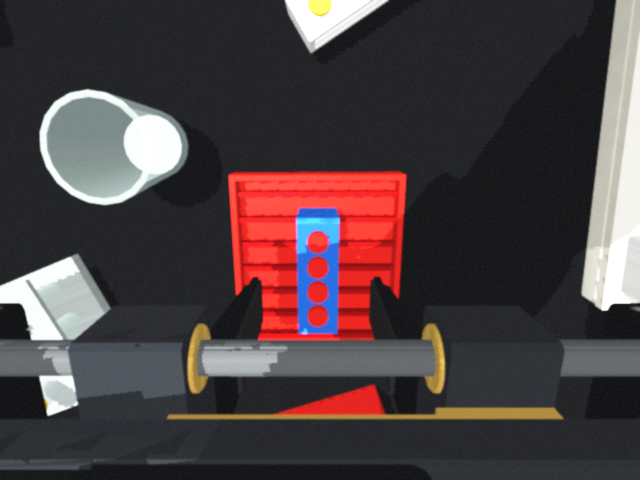

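Call:
apply_moves(
  commands=[
    [0, 0, 6.6, 0.0202, 0.0056, 0, 0.05],
    [0, 0, 6.6, 0.0207, 0.0033, 0, 0.05],
    [0, 0, 6.6, 0.0209, 0.0009, 0, 0.05],
    [0, 0, 6.6, 0.0209, -0.0015, 0, 0.05],
    [0, 0, 6.6, 0.0206, -0.0039, 0, 0.05],
  ],
)

```text
t: 12.17
eef_pos: [467.7, -273.2, 326.5]
tcp_rot: [-3.141, -0.003, 2.373]
ft_force: [0.4, 0.1, 0.5]
opening: 0.526
```

Call:
apply_moves(
  commands=[
    [0, 0, 6.6, 0.02, -0.0062, 0, 0.05],
    [0, 0, 6.6, 0.0191, -0.0085, 0, 0.05],
    [0, 0, 6.6, 0.018, -0.0106, 0, 0.05],
    [0, 0, 6.6, 0.0167, -0.0126, 0, 0.05],
    [0, 0, 0, 0, 0, 0, 0.05],
  ],
)

```text
t: 12.58
eef_pos: [391.2, -234.9, 326.8]
tcp_rot: [-3.139, -0.004, 1.911]
ft_force: [-0.1, -0.8, 0.1]
opening: 0.524
```

```bash
cat >> h.py <<'E'
def caps(c,z=46,amin=60,smin=60):
    H=hsv(c); out=[]
    y=(H[...,0]>22)&(H[...,0]<34)&(H[...,1]>120)&(H[...,2]>100)
    l=(H[...,0]>125)&(H[...,0]<165)&(H[...,1]>smin)&(H[...,2]>100)
    for n,m in(("Y",y),("L",l)):
        for ce,s,p in blobs(m,amin):
            out.append((n,np.round(ce,1),s[2:],np.round(ray(c,ce,z)[0,:2],1)))
    return out
E
python3 - <<'E'
from h import *
c=cam("wrist"); save(c,"w5")
for o in caps(c): print(*o)
s=env.state(); print(s["eef_pos"],np.degrees(s["tcp_rot"]))
E
```

```text
Y [320.5 277.9] [ 19  21 307] [ 401.5 -255.9]
Y [321.8 326.3] [ 19  20 296] [ 415.2 -291.3]
L [319.7 252.5] [ 19  20 308] [ 394.6 -238.3]
[ 392.74085713 -235.92234807  327.17931051] [-1.79913871e+02 -1.37760104e-01  1.09860617e+02]
```

Call:
apply_moves(
  commands=[
    [0, 0, -1.3, -0.0013, 0.0009, 0.03, 0.05],
    [0, 0, 0, 0, 0, 0.035, 0.05],
    [0, 0, 0, 0, 0, 0.035, 0.05],
    [0, 0, 0, 0, 0, 0.02, 0.05],
    [0, 0, 0, 0, 0, 0, 0.05],
  ],
)

```text
t: 13.05
eef_pos: [395.1, -237.4, 204.1]
tcp_rot: [-3.138, -0.006, 1.943]
ft_force: [-0.1, -0.4, 0.7]
opening: 0.523
```

Call:
apply_moves(
  commands=[
    [0, 0, 0, 0, 0, 0.003, 0.05],
    [0, 0, 0, 0, 0, 0, 0.0],
    [0, 0, 0, 0, 0, 0, 0.0],
    [0, 0, 0, 0, 0, 0, 0.0],
    [0, 0, 0, 0, 0, 0, 0.0],
  ],
)

```text
t: 13.47
eef_pos: [395.3, -237.6, 206.1]
tcp_rot: [3.141, 0.002, 1.941]
ft_force: [-0.2, 0.9, 5.5]
opening: 0.319
```

Call:
apply_moves(
  commands=[
    [0, 0, 0, 0, 0, -0.03, 0.0],
    [0, 0, 0, 0, 0, -0.04, 0.0],
    [0, 0, 0, 0, 0, -0.04, 0.0],
    [0, 0, 0, 0, 0, -0.04, 0.0],
    [0, 0, 0, 0, 0, 0, 0.0],
  ],
)

```text
t: 13.88
eef_pos: [395.4, -237.6, 361.9]
tcp_rot: [3.136, 0.01, 1.941]
ft_force: [0.8, -0.7, -1.3]
opening: 0.312
```

```bash
python3 - <<'E'
from h import *
c=cam("wrist"); save(c,"w6"); s=env.state(); print(s["eef_pos"],s["opening"])
# lane 0, tool at module x -65 (carrier centre -35)
t=m2w([-65,-60]); chain([((*t,345),173.8),((*t,232),173.8)])
E
```

```text
[ 395.08156561 -237.3434821   358.87773068] 0.3170613432206602
from [ 395.1 -237.3  358.9] mod [-149.2 -259.7] yaw 111.2
[0,0,-7.0,0.0154,0.0185,0.0015,g] [0,0,-7.0,0.0130,0.0202,0.0015,g] [0,0,-7.0,0.0105,0.0217,0.0015,g] [0,0,-7.0,0.0078,0.0228,0.0015,g] [0,0,-7.0,0.0050,0.0236,0.0015,g] [0,0,-7.0,0.0021,0.0240,0.0015,g] [0,0,-7.0,-0.0008,0.0241,0.0015,g] [0,0,-7.0,-0.0037,0.0238,0.0015,g] [0,0,-7.0,-0.0066,0.0232,0.0015,g] --
[0,0,-0.0,0.0000,-0.0000,0.0377,g] [0,0,-0.0,0.0000,-0.0000,0.0377,g] [0,0,-0.0,0.0000,-0.0000,0.0377,g] --
```

Call:
apply_moves(
  commands=[
    [0, 0, -7.0, 0.0154, 0.0185, 0, 0.0],
    [0, 0, -7.0, 0.013, 0.0202, 0, 0.0],
    [0, 0, -7.0, 0.0105, 0.0217, 0, 0.0],
    [0, 0, -7.0, 0.0078, 0.0228, 0, 0.0],
    [0, 0, -7.0, 0.005, 0.0236, 0, 0.0],
  ],
)

```text
t: 14.35
eef_pos: [453.5, -131.0, 354.2]
tcp_rot: [-3.141, -0.001, 2.558]
ft_force: [-0.0, -0.2, -1.4]
opening: 0.315
```

Call:
apply_moves(
  commands=[
    [0, 0, -7.0, 0.0021, 0.024, 0, 0.0],
    [0, 0, -7.0, -0.0008, 0.0241, 0, 0.0],
    [0, 0, -7.0, -0.0037, 0.0238, 0, 0.0],
    [0, 0, -6.6, -0.0066, 0.0232, 0, 0.0],
    [0, 0, 0, 0, 0, 0, 0.0],
  ],
)

```text
t: 14.77
eef_pos: [500.7, -44.9, 354.0]
tcp_rot: [3.141, -0.001, 3.043]
ft_force: [-0.9, 0.5, -2.1]
opening: 0.313
```

Call:
apply_moves(
  commands=[
    [0, 0, 0, 0, 0, 0.04, 0.0],
    [0, 0, 0, 0, 0, 0.04, 0.0],
    [0, 0, 0, 0, 0, 0.035, 0.0],
    [0, 0, 0, 0, 0, 0, 0.0],
    [0, 0, 0, 0, 0, 0, 0.0],
  ],
)

```text
t: 15.18
eef_pos: [499.4, -47.8, 238.9]
tcp_rot: [3.141, -0.005, 3.033]
ft_force: [0.0, 0.3, -1.2]
opening: 0.318
```

```bash
python3 - <<'E'
from h import *
c=cam("wrist"); save(c,"w7"); s=env.state(); print(s["eef_pos"],w2m(s["eef_pos"]),np.degrees(s["tcp_rot"]),s["opening"])
for o in caps(c,70): print(*o,w2m(o[3]))
E
```

```text
[499.82504192 -47.83943418 240.5194033 ] [-65.48177033 -60.05016578] [ 1.79998310e+02 -6.31064377e-02  1.73760936e+02] 0.31283883953331043
Y [315.2 380.8] [ 35  12 339] [528.9 -51.6] [-36.17083894 -60.65377491]
L [315.7 326.6] [ 37  28 831] [502.7 -48.5] [-62.55234776 -60.39688559]
L [314.9 406. ] [ 35  21 527] [541.8 -53.2] [-23.17352719 -60.85349322]
```

View pics/w7.png

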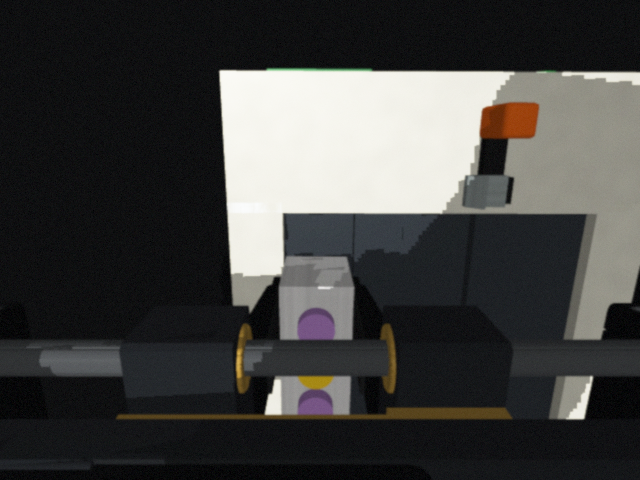

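Call:
apply_moves(
  commands=[
    [0, 0, 0, 0, 0.001, 0.006, 0.0],
    [0, 0, 0, 0, 0, 0.005, 0.0],
    [0, 0, 0, 0, 0, 0, 0.0],
    [0, 0, 0, 0, 0, 0, 0.0],
  ],
)

```text
t: 15.57
eef_pos: [499.9, -46.6, 229.8]
tcp_rot: [-3.141, 0.001, 3.033]
ft_force: [-0.6, 0.4, -1.4]
opening: 0.316
```

Call:
apply_moves(
  commands=[
    [0, 0, 0, 0, 0, 0.002, 0.0],
    [0, 0, 0, 0, 0, 0, 0.0],
    [0, 0, 0, 0, 0, 0, 0.0],
  ],
)

```text
t: 15.82
eef_pos: [499.9, -46.6, 227.3]
tcp_rot: [-3.141, 0.0, 3.033]
ft_force: [-0.2, 0.1, -0.7]
opening: 0.315
```

Call:
apply_moves(
  commands=[
    [0, 0, 0, 0, 0, 0.001, 0.0],
    [0, 0, 0, -0.02, 0, 0, 0.0],
    [0, 0, 0, -0.025, 0, 0, 0.0],
    [0, 0, 0, -0.025, 0, 0, 0.0],
    [0, 0, 0, 0, 0, 0, 0.0],
  ],
)

```text
t: 16.23
eef_pos: [572.8, -54.7, 226.4]
tcp_rot: [-3.141, 0.004, 3.033]
ft_force: [-0.8, -0.0, -1.4]
opening: 0.318
```

Call:
apply_moves(
  commands=[
    [0, 0, 0, -0.003, 0, 0, 0.0],
    [0, 0, 0, -0.003, 0, 0, 0.0],
    [0, 0, 0, 0, 0, 0, 0.0],
    [0, 0, 0, 0, 0, 0, 0.0],
  ],
)

```text
t: 16.57
eef_pos: [574.9, -54.7, 226.0]
tcp_rot: [-3.142, -0.001, 3.033]
ft_force: [-1.2, 0.6, -1.4]
opening: 0.314
```

Call:
apply_moves(
  commands=[
    [0, 0, 0, -0.002, 0, 0, 0.0],
    [0, 0, 0, -0.002, 0, 0, 0.0],
    [0, 0, 0, 0, 0, 0, 0.0],
    [0, 0, 0, 0, 0, 0, 0.0],
  ],
)

```text
t: 16.9
eef_pos: [579.4, -55.2, 226.1]
tcp_rot: [-3.142, 0.0, 3.033]
ft_force: [-0.6, 0.3, -1.9]
opening: 0.312
```

Call:
apply_moves(
  commands=[
    [0, 0, 0, -0.002, 0, 0, 0.0],
    [0, 0, 0, 0, 0, 0, 0.0],
    [0, 0, 0, 0, 0, 0, 0.0],
  ],
)

```text
t: 17.15
eef_pos: [581.4, -55.4, 226.1]
tcp_rot: [-3.142, 0.0, 3.033]
ft_force: [0.5, -0.8, -1.5]
opening: 0.314
```

Call:
apply_moves(
  commands=[
    [0, 0, 0, -0.002, 0, 0, 0.0],
    [0, 0, 0, 0, 0, 0, 0.0],
    [0, 0, 0, 0, 0, 0, 0.0],
  ],
)

```text
t: 17.4
eef_pos: [582.8, -55.5, 226.0]
tcp_rot: [3.141, -0.002, 3.033]
ft_force: [-5.2, 0.6, 1.8]
opening: 0.314
```

Call:
apply_moves(
  commands=[
    [0, 0, 0, -0.001, 0, 0, 0.0],
    [0, 0, 0, 0, 0, 0, 0.0],
    [0, 0, 0, 0, 0, 0, 0.0],
  ],
)

```text
t: 17.65
eef_pos: [583.3, -55.6, 226.1]
tcp_rot: [3.141, -0.004, 3.033]
ft_force: [-10.8, 0.6, 5.1]
opening: 0.311
```

Call:
apply_moves(
  commands=[
    [0, 0, 0, 0, 0, 0, 0.045],
    [0, 0, 0, 0, 0, 0, 0.045],
    [0, 0, 0, 0, 0, 0, 0.045],
    [0, 0, 0, 0, 0, -0.03, 0.045],
    [0, 0, 0, 0, 0, -0.04, 0.045],
  ],
)

```text
t: 18.07
eef_pos: [584.2, -55.8, 294.3]
tcp_rot: [3.141, -0.005, 3.033]
ft_force: [0.8, 0.4, -0.8]
opening: 0.469
```

Call:
apply_moves(
  commands=[
    [0, 0, 0, 0, 0, -0.015, 0.045],
    [0, 0, 0, 0, 0, 0, 0.045],
    [0, 0, 0, 0, 0, 0, 0.045],
  ],
)

```text
t: 18.32
eef_pos: [584.3, -55.7, 311.7]
tcp_rot: [-3.141, 0.002, 3.033]
ft_force: [0.5, 1.0, -0.1]
opening: 0.476
```

```bash
python3 - <<'E'
from h import *
np.set_printoptions(precision=1,suppress=True)
c=cam("wrist"); save(c,"w8"); s=env.state(); print(s["eef_pos"],w2m(s["eef_pos"]),s["opening"])
for o in caps(c,66): print(*o,w2m(o[3]))
c=cam("top")
for o in carriers(c): print([np.round(x,1) if not isinstance(x,tuple) else tuple(np.round(np.hstack(x),1)) for x in o])
E
```

```text
[584.2 -55.7 310.7] [ 19.2 -58.8] 0.4729560908931584
Y [316.  285.8] [ 23  26 475] [601.  -57.9] [ 36.2 -59.1]
L [316.1 256.8] [ 23  25 458] [582.2 -55.8] [ 17.3 -59.1]
[array([190.6, 213.4]), (np.float64(581.8), np.float64(319.7), np.float64(101.2), np.float64(33.1), np.float64(77.7)), np.int64(92), (np.float64(583.0), np.float64(322.9)), (np.float64(71.0), np.float64(14.7)), np.float32(76.5), array([ 13.,   4., 255.])]
[array([232.6, 253.9]), (np.float64(481.1), np.float64(210.3), np.float64(90.9), np.float64(29.5), np.float64(80.7)), np.int64(404), (np.float64(481.1), np.float64(210.3)), (np.float64(90.9), np.float64(29.5)), np.float32(80.9), array([140., 143., 152.])]
[array([204. , 290.7]), (np.float64(387.3), np.float64(279.8), np.float64(98.8), np.float64(33.2), np.float64(82.9)), np.int64(126), (np.float64(385.2), np.float64(280.3)), (np.float64(67.4), np.float64(15.5)), np.float32(81.6), array([ 18.,   9., 225.])]
```

```bash
python3 - <<'E'
from h import *
chain([((390.5,312.5,330),82.4)])
E
```

```text
from [584.2 -55.7 310.1] mod [ 19.2 -58.8] yaw 173.8
[0,0,7.0,0.0179,0.0266,-0.0015,g] [0,0,7.0,0.0210,0.0242,-0.0015,g] [0,0,7.0,0.0238,0.0214,-0.0015,g] [0,0,7.0,0.0262,0.0183,-0.0015,g] [0,0,7.0,0.0283,0.0150,-0.0015,g] [0,0,7.0,0.0299,0.0114,-0.0015,g] [0,0,7.0,0.0311,0.0077,-0.0015,g] [0,0,7.0,0.0318,0.0038,-0.0015,g] [0,0,7.0,0.0320,-0.0001,-0.0015,g] [0,0,7.0,0.0317,-0.0040,-0.0015,g] [0,0,7.0,0.0310,-0.0079,-0.0015,g] [0,0,7.0,0.0298,-0.0116,-0.0015,g] [0,0,7.0,0.0282,-0.0152,-0.0015,g] --
```

Call:
apply_moves(
  commands=[
    [0, 0, 7.0, 0.0179, 0.0266, -0.0015, 0.05],
    [0, 0, 7.0, 0.021, 0.0242, -0.0015, 0.05],
    [0, 0, 7.0, 0.0238, 0.0214, -0.0015, 0.05],
    [0, 0, 7.0, 0.0262, 0.0183, -0.0015, 0.05],
    [0, 0, 7.0, 0.0283, 0.015, -0.0015, 0.05],
  ],
)

```text
t: 18.83
eef_pos: [508.7, 86.9, 317.2]
tcp_rot: [-3.14, -0.002, 2.416]
ft_force: [0.3, 1.2, 0.3]
opening: 0.52
```

Call:
apply_moves(
  commands=[
    [0, 0, 7.0, 0.0299, 0.0114, -0.0015, 0.05],
    [0, 0, 7.0, 0.0311, 0.0077, -0.0015, 0.05],
    [0, 0, 7.0, 0.0318, 0.0038, -0.0015, 0.05],
    [0, 0, 7.0, 0.032, 0, -0.0015, 0.05],
    [0, 0, 7.0, 0.0317, -0.004, -0.0015, 0.05],
  ],
)

```text
t: 19.25
eef_pos: [434.3, 227.4, 324.8]
tcp_rot: [-3.139, 0.0, 1.81]
ft_force: [0.7, 0.6, -1.3]
opening: 0.525
```

Call:
apply_moves(
  commands=[
    [0, 0, 7.0, 0.031, -0.0079, -0.0015, 0.05],
    [0, 0, 7.0, 0.0298, -0.0116, -0.0015, 0.05],
    [0, 0, 7.0, 0.0282, -0.0152, -0.0015, 0.05],
    [0, 0, 0, 0, 0, 0, 0.05],
    [0, 0, 0, 0, 0, 0, 0.05],
  ],
)

```text
t: 19.67
eef_pos: [389.7, 309.6, 329.3]
tcp_rot: [-3.14, 0.001, 1.462]
ft_force: [0.4, 0.8, -0.3]
opening: 0.53
```

```bash
cat >> h.py <<'E'
def aim(P,far,near_,z=203.5):
    """caps: far, near_ = outer caps (near_ toward tool +x); prints correction to grasp 30 mm off centre"""
    far,near_=np.array(far),np.array(near_); d=near_-far; yaw=np.degrees(np.arctan2(d[1],d[0])); c=(far+near_)/2
    print("len %.1f yaw %.1f centre"%(np.linalg.norm(d),yaw),c); t=c+30*d/np.linalg.norm(d); chain([((*t,env.state()["eef_pos"][2]),yaw)])
E
python3 - <<'E'
from h import *
np.set_printoptions(precision=1,suppress=True)
c=cam("wrist"); save(c,"w9"); s=env.state(); print(s["eef_pos"],np.degrees(s["tcp_rot"]))
o=caps(c,smin=40)
for q in o: print(*q)
pts=[q[3] for q in o if np.hypot(*(q[3]-[386,283]))<50]; pts.sort(key=lambda p:p[1]); aim(None,pts[0],pts[-1])
E
```

```text
[390.3 308.8 329.4] [-179.9    0.1   83.7]
Y [603.5 176.6] [ 26  22 452] [586.1 335. ]
Y [586.6 231.1] [ 25  21 398] [577.7 298.1]
Y [316.6 264.2] [ 20  21 343] [388.4 294.3]
Y [315.6 312.9] [ 20  21 330] [383.6 256.7]
L [603.5 147.1] [ 14  22 106] [584.4 354.5]
L [587.2 201.8] [16 19 96] [576.6 318.9]
L [317.3 238.6] [ 20  22 362] [391.  313.1]
L [445.3 294.3] [  62   54 1605] [479.1 261.2]
L [316. 289.] [ 19  21 335] [385.9 275.5]
L [176.  298.1] [ 22  17 279] [283.5 279.5]
len 56.9 yaw 82.5 centre [387.3 284.9]
from [390.3 308.8 329.4] mod [-212.9  282.7] yaw 83.7
[0,0,1.2,0.0059,0.0003,0.0000,g] --
```

Call:
apply_moves(
  commands=[
    [0, 0, 1.2, 0.006, 0.0003, 0.03, 0.05],
    [0, 0, 0, 0, 0, 0.035, 0.05],
    [0, 0, 0, 0, 0, 0.035, 0.05],
    [0, 0, 0, 0, 0, 0.023, 0.05],
    [0, 0, 0, 0, 0, 0, 0.05],
  ],
)

```text
t: 20.13
eef_pos: [391.4, 313.0, 203.3]
tcp_rot: [-3.136, 0.005, 1.437]
ft_force: [-0.1, -0.1, -0.7]
opening: 0.525
```

Call:
apply_moves(
  commands=[
    [0, 0, 0, 0, 0, 0.002, 0.05],
    [0, 0, 0, 0, 0, 0, 0.0],
    [0, 0, 0, 0, 0, 0, 0.0],
    [0, 0, 0, 0, 0, 0, 0.0],
    [0, 0, 0, 0, 0, 0, 0.0],
  ],
)

```text
t: 20.55
eef_pos: [391.6, 314.6, 206.6]
tcp_rot: [3.14, -0.001, 1.437]
ft_force: [0.9, -1.1, 7.2]
opening: 0.313
```

Call:
apply_moves(
  commands=[
    [0, 0, 0, 0, 0, -0.03, 0.0],
    [0, 0, 0, 0, 0, -0.04, 0.0],
    [0, 0, 0, 0, 0, -0.04, 0.0],
    [0, 0, 0, 0, 0, -0.04, 0.0],
    [0, 0, 0, 0, 0, 0, 0.0],
  ],
)

```text
t: 20.97
eef_pos: [391.7, 314.9, 362.6]
tcp_rot: [3.133, -0.007, 1.438]
ft_force: [-0.1, 0.3, -1.9]
opening: 0.313
```

```bash
python3 - <<'E'
from h import *
t=m2w([-65,0.5]); chain([((*t,345),173.8)]); print(env.state()["opening"])
E
```

```text
from [391.7 314.9 362.6] mod [-212.1  288.9] yaw 82.4
[0,0,-7.0,-0.0219,0.0119,0.0014,g] [0,0,-7.0,-0.0232,0.0091,0.0014,g] [0,0,-7.0,-0.0241,0.0062,0.0014,g] [0,0,-7.0,-0.0247,0.0032,0.0014,g] [0,0,-7.0,-0.0249,0.0001,0.0014,g] [0,0,-7.0,-0.0247,-0.0029,0.0014,g] [0,0,-7.0,-0.0242,-0.0059,0.0014,g] [0,0,-7.0,-0.0233,-0.0088,0.0014,g] [0,0,-7.0,-0.0220,-0.0116,0.0014,g] [0,0,-7.0,-0.0204,-0.0142,0.0014,g] [0,0,-7.0,-0.0185,-0.0166,0.0014,g] [0,0,-7.0,-0.0164,-0.0188,0.0014,g] [0,0,-7.0,-0.0140,-0.0206,0.0014,g] --
0.3127705986068801
```

Call:
apply_moves(
  commands=[
    [0, 0, -7.0, -0.0219, 0.0119, 0.0014, 0.0],
    [0, 0, -7.0, -0.0232, 0.0091, 0.0014, 0.0],
    [0, 0, -7.0, -0.0241, 0.0062, 0.0014, 0.0],
    [0, 0, -7.0, -0.0247, 0.0032, 0.0014, 0.0],
    [0, 0, -7.0, -0.0249, 0, 0.0014, 0.0],
  ],
)

```text
t: 21.38
eef_pos: [435.4, 197.0, 348.6]
tcp_rot: [3.141, 0.0, 2.055]
ft_force: [0.2, 0.4, -0.9]
opening: 0.314
```

Call:
apply_moves(
  commands=[
    [0, 0, -7.0, -0.0247, -0.0029, 0.0014, 0.0],
    [0, 0, -7.0, -0.0242, -0.0059, 0.0014, 0.0],
    [0, 0, -7.0, -0.0233, -0.0088, 0.0014, 0.0],
    [0, 0, -7.0, -0.022, -0.0116, 0.0014, 0.0],
    [0, 0, -7.0, -0.0204, -0.0142, 0.0014, 0.0],
  ],
)

```text
t: 21.8
eef_pos: [479.2, 80.4, 341.5]
tcp_rot: [3.141, 0.0, 2.665]
ft_force: [0.4, -0.5, -0.5]
opening: 0.311
```

Call:
apply_moves(
  commands=[
    [0, 0, -7.0, -0.0185, -0.0166, 0.0014, 0.0],
    [0, 0, -7.0, -0.0164, -0.0188, 0.0014, 0.0],
    [0, 0, -7.0, -0.014, -0.0206, 0.0014, 0.0],
    [0, 0, 0, 0, 0, 0, 0.0],
    [0, 0, 0, 0, 0, 0, 0.0],
  ],
)

```text
t: 22.22
eef_pos: [505.3, 10.8, 337.1]
tcp_rot: [-3.142, -0.0, 3.022]
ft_force: [0.0, -0.7, -1.2]
opening: 0.314
```

```bash
python3 - <<'E'
from h import *
t=m2w([-65,0.5]); chain([((*t,238),173.8)])
E
```

```text
from [505.3  10.8 337.1] mod [-66.3  -1.2] yaw 173.2
[0,0,-0.2,-0.0004,0.0006,0.0330,g] [0,0,-0.2,-0.0004,0.0006,0.0330,g] [0,0,-0.2,-0.0004,0.0006,0.0330,g] --
```

Call:
apply_moves(
  commands=[
    [0, 0, -0.6, -0.001, 0.0018, 0.033, 0.0],
    [0, 0, 0, 0, 0, 0.033, 0.0],
    [0, 0, 0, 0, 0, 0.03, 0.0],
    [0, 0, 0, 0, 0, 0, 0.0],
    [0, 0, 0, 0, 0, 0, 0.0],
  ],
)

```text
t: 22.63
eef_pos: [506.3, 14.0, 240.9]
tcp_rot: [-3.142, -0.003, 3.035]
ft_force: [0.7, 0.6, -0.1]
opening: 0.31
```

```bash
python3 - <<'E'
from h import *
np.set_printoptions(precision=1,suppress=True)
c=cam("wrist"); save(c,"w10"); s=env.state(); print(s["eef_pos"],w2m(s["eef_pos"]),np.degrees(s["tcp_rot"]),s["ft_force"])
for o in caps(c,70): print(*o,w2m(o[3]))
E
```

```text
[506.7  13.9 242.1] [-65.3   2. ] [-180.    -0.   173.9] [-0.  -0.4 -1.9]
Y [315.5 382. ] [ 36  15 435] [538.1  10.1] [-33.7   1.7]
L [315.7 328.3] [ 37  24 719] [511.7  13. ] [-60.2   1.7]
L [315.2 407.3] [ 34  18 434] [551.2   8.5] [-20.5   1.5]
```

Call:
apply_moves(
  commands=[
    [0, 0, 0, 0, -0.001, 0.006, 0.0],
    [0, 0, 0, 0, 0, 0.006, 0.0],
    [0, 0, 0, 0, 0, 0.002, 0.0],
    [0, 0, 0, 0, 0, 0, 0.0],
    [0, 0, 0, 0, 0, 0, 0.0],
  ],
)

```text
t: 23.1
eef_pos: [506.5, 12.2, 227.5]
tcp_rot: [-3.141, 0.0, 3.036]
ft_force: [0.5, -0.2, -0.5]
opening: 0.311
```

Call:
apply_moves(
  commands=[
    [0, 0, 0, 0, 0, 0.001, 0.0],
    [0, 0, 0, 0, 0, 0, 0.0],
    [0, 0, 0, 0, 0, 0, 0.0],
  ],
)

```text
t: 23.35
eef_pos: [506.6, 12.2, 226.6]
tcp_rot: [-3.141, 0.001, 3.036]
ft_force: [-0.5, -0.0, 4.3]
opening: 0.316
```

Call:
apply_moves(
  commands=[
    [0, 0, 0, -0.02, 0, -0.0005, 0.0],
    [0, 0, 0, -0.025, 0, 0, 0.0],
    [0, 0, 0, -0.025, 0, 0, 0.0],
    [0, 0, 0, 0, 0, 0, 0.0],
    [0, 0, 0, 0, 0, 0, 0.0],
  ],
)

```text
t: 23.77
eef_pos: [576.6, 4.8, 226.6]
tcp_rot: [-3.141, 0.001, 3.036]
ft_force: [1.0, -0.0, 1.9]
opening: 0.313
```

Call:
apply_moves(
  commands=[
    [0, 0, 0, -0.002, 0, 0, 0.0],
    [0, 0, 0, -0.002, 0, 0, 0.0],
    [0, 0, 0, 0, 0, 0, 0.0],
    [0, 0, 0, 0, 0, 0, 0.0],
  ],
)

```text
t: 24.1
eef_pos: [579.7, 4.5, 226.7]
tcp_rot: [-3.142, -0.0, 3.036]
ft_force: [-0.7, 0.6, -0.8]
opening: 0.312
```

Call:
apply_moves(
  commands=[
    [0, 0, 0, -0.002, 0, 0, 0.0],
    [0, 0, 0, 0, 0, 0, 0.0],
    [0, 0, 0, 0, 0, 0, 0.0],
  ],
)

```text
t: 24.35
eef_pos: [582.0, 4.3, 226.7]
tcp_rot: [-3.141, -0.0, 3.036]
ft_force: [-0.3, 0.7, -1.4]
opening: 0.311
```

Call:
apply_moves(
  commands=[
    [0, 0, 0, -0.002, 0, 0, 0.0],
    [0, 0, 0, 0, 0, 0, 0.0],
    [0, 0, 0, 0, 0, 0, 0.0],
  ],
)

```text
t: 24.6
eef_pos: [584.1, 4.0, 226.7]
tcp_rot: [-3.142, 0.0, 3.036]
ft_force: [0.3, -0.2, -1.0]
opening: 0.315
```

Call:
apply_moves(
  commands=[
    [0, 0, 0, -0.0015, 0, 0, 0.0],
    [0, 0, 0, 0, 0, 0, 0.0],
    [0, 0, 0, 0, 0, 0, 0.0],
  ],
)

```text
t: 24.85
eef_pos: [585.6, 3.9, 226.7]
tcp_rot: [-3.141, 0.0, 3.036]
ft_force: [-0.1, -0.6, 0.0]
opening: 0.316
```

Call:
apply_moves(
  commands=[
    [0, 0, 0, -0.002, 0, 0, 0.0],
    [0, 0, 0, 0, 0, 0, 0.0],
    [0, 0, 0, 0, 0, 0, 0.0],
  ],
)

```text
t: 25.1
eef_pos: [587.4, 3.7, 226.6]
tcp_rot: [-3.142, -0.001, 3.036]
ft_force: [-1.9, 0.6, -0.3]
opening: 0.312
```

Call:
apply_moves(
  commands=[
    [0, 0, 0, -0.0015, 0, 0, 0.0],
    [0, 0, 0, 0, 0, 0, 0.0],
    [0, 0, 0, 0, 0, 0, 0.0],
  ],
)

```text
t: 25.35
eef_pos: [588.0, 3.7, 226.7]
tcp_rot: [-3.142, -0.004, 3.036]
ft_force: [-9.7, 0.3, 4.4]
opening: 0.316
```

Firm contact with the end stop. Release, rise, and check.

Call:
apply_moves(
  commands=[
    [0, 0, 0, 0, 0, 0, 0.045],
    [0, 0, 0, 0, 0, 0, 0.045],
    [0, 0, 0, 0, 0, 0, 0.045],
    [0, 0, 0, 0, 0, -0.03, 0.045],
    [0, 0, 0, 0, 0, -0.04, 0.045],
  ],
)

```text
t: 25.77
eef_pos: [588.8, 3.5, 294.9]
tcp_rot: [-3.142, -0.005, 3.036]
ft_force: [0.7, 0.4, 0.5]
opening: 0.472
```

Call:
apply_moves(
  commands=[
    [0, 0, 0, 0, 0, -0.015, 0.045],
    [0, 0, 0, 0, 0, 0, 0.045],
    [0, 0, 0, 0, 0, 0, 0.045],
  ],
)

```text
t: 26.02
eef_pos: [589.0, 3.5, 312.4]
tcp_rot: [-3.142, 0.002, 3.036]
ft_force: [0.4, -0.3, -0.8]
opening: 0.477
```

```bash
python3 - <<'E'
from h import *
np.set_printoptions(precision=1,suppress=True)
c=cam("wrist"); save(c,"w11"); s=env.state(); print(s["eef_pos"],w2m(s["eef_pos"]),s["opening"])
for o in caps(c,66,smin=40): print(*o,w2m(o[3]))
c=cam("top")
for o in carriers(c): print([np.round(x,1) if not isinstance(x,tuple) else tuple(np.round(np.hstack(x),1)) for x in o])
chain([((589.5,352,330),76.8)])
E
```

```text
[588.8   3.5 311.3] [17.5  0.6] 0.4756777432461417
Y [634.4  38.2] [ 12  25 239] [484.6 183.1] [-105.5  167.9]
Y [220.8 287.8] [ 25  25 470] [601.1 -57.8] [ 36.3 -59. ]
Y [315.9 288.3] [ 23  25 468] [607.6   1.2] [36.4  0.3]
L [614.4  32.4] [ 28  30 639] [480.7 172.4] [-108.2  156.8]
L [218.7 259. ] [ 26  25 485] [582.2 -55.9] [ 17.3 -59.2]
L [315.9 259.7] [ 25  26 492] [589.    3.2] [17.7  0.3]
L [316.8 307.4] [16  7 60] [620.6   0.3] [49.4  0.8]
[array([190.7, 213.4]), (np.float64(581.8), np.float64(319.7), np.float64(101.2), np.float64(33.1), np.float64(77.7)), np.int64(94), (np.float64(583.0), np.float64(322.9)), (np.float64(71.0), np.float64(14.7)), np.float32(76.5), array([ 13.,   3., 255.])]
[array([232.6, 253.9]), (np.float64(481.1), np.float64(210.3), np.float64(90.9), np.float64(29.5), np.float64(80.7)), np.int64(404), (np.float64(481.1), np.float64(210.3)), (np.float64(90.9), np.float64(29.5)), np.float32(80.9), array([140., 145., 151.])]
from [588.8   3.5 310.7] mod [17.4  0.6] yaw 173.9
[0,0,6.9,0.0026,0.0248,-0.0014,g] [0,0,6.9,0.0055,0.0243,-0.0014,g] [0,0,6.9,0.0084,0.0234,-0.0014,g] [0,0,6.9,0.0112,0.0222,-0.0014,g] [0,0,6.9,0.0138,0.0207,-0.0014,g] [0,0,6.9,0.0162,0.0189,-0.0014,g] [0,0,6.9,0.0184,0.0168,-0.0014,g] [0,0,6.9,0.0203,0.0144,-0.0014,g] [0,0,6.9,0.0219,0.0119,-0.0014,g] [0,0,6.9,0.0231,0.0092,-0.0014,g] [0,0,6.9,0.0241,0.0063,-0.0014,g] [0,0,6.9,0.0247,0.0033,-0.0014,g] [0,0,6.9,0.0249,0.0003,-0.0014,g] [0,0,6.9,0.0247,-0.0027,-0.0014,g] --
```

View pics/w11.png

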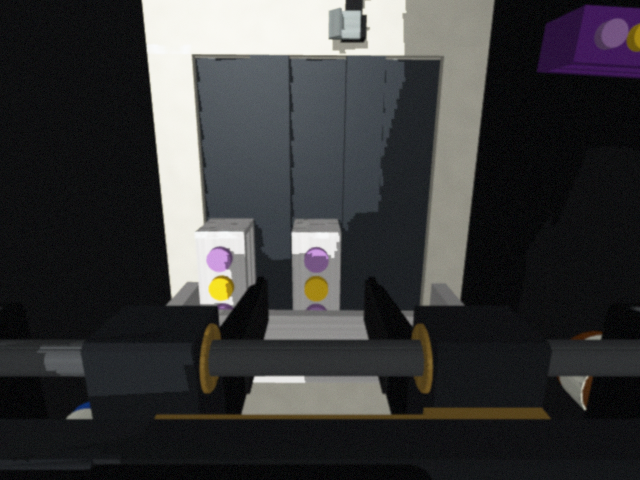

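```bash
python3 - <<'E'
from h import *
chain([((480,15,330),173.8),((589.5,352,330),76.8)])
E
```

```text
from [588.8   3.5 310.7] mod [17.4  0.6] yaw 173.9
[0,0,0.0,0.0365,-0.0000,-0.0064,g] [0,0,0.0,0.0365,-0.0001,-0.0064,g] [0,0,0.0,0.0365,-0.0001,-0.0064,g] --
[0,0,6.9,-0.0052,0.0248,0.0000,g] [0,0,6.9,-0.0021,0.0252,0.0000,g] [0,0,6.9,0.0009,0.0253,0.0000,g] [0,0,6.9,0.0040,0.0250,0.0000,g] [0,0,6.9,0.0069,0.0243,0.0000,g] [0,0,6.9,0.0098,0.0233,0.0000,g] [0,0,6.9,0.0126,0.0220,0.0000,g] [0,0,6.9,0.0151,0.0203,0.0000,g] [0,0,6.9,0.0175,0.0183,0.0000,g] [0,0,6.9,0.0195,0.0161,0.0000,g] [0,0,6.9,0.0213,0.0136,0.0000,g] [0,0,6.9,0.0228,0.0109,0.0000,g] [0,0,6.9,0.0240,0.0081,0.0000,g] [0,0,6.9,0.0248,0.0051,0.0000,g] --
```

Call:
apply_moves(
  commands=[
    [0, 0, 0, 0.0365, 0, -0.0064, 0.05],
    [0, 0, 0, 0.0365, 0, -0.0064, 0.05],
    [0, 0, 0, 0.0365, 0, -0.0064, 0.05],
    [0, 0, 6.9, -0.0052, 0.0248, 0, 0.05],
    [0, 0, 6.9, -0.0021, 0.0252, 0, 0.05],
  ],
)

```text
t: 26.53
eef_pos: [494.1, 63.3, 330.4]
tcp_rot: [-3.141, -0.002, 2.788]
ft_force: [0.7, -0.2, 0.7]
opening: 0.523
```

Call:
apply_moves(
  commands=[
    [0, 0, 6.9, 0.0009, 0.0253, 0, 0.05],
    [0, 0, 6.9, 0.004, 0.025, 0, 0.05],
    [0, 0, 6.9, 0.0069, 0.0243, 0, 0.05],
    [0, 0, 6.9, 0.0098, 0.0233, 0, 0.05],
    [0, 0, 6.9, 0.0126, 0.022, 0, 0.05],
  ],
)

```text
t: 26.95
eef_pos: [534.3, 185.0, 329.4]
tcp_rot: [-3.139, -0.001, 2.187]
ft_force: [0.4, -1.0, 0.4]
opening: 0.524
```

Call:
apply_moves(
  commands=[
    [0, 0, 6.9, 0.0151, 0.0203, 0, 0.05],
    [0, 0, 6.9, 0.0175, 0.0183, 0, 0.05],
    [0, 0, 6.9, 0.0195, 0.0161, 0, 0.05],
    [0, 0, 6.9, 0.0213, 0.0136, 0, 0.05],
    [0, 0, 6.9, 0.0228, 0.0109, 0, 0.05],
  ],
)

```text
t: 27.37
eef_pos: [572.6, 305.6, 329.0]
tcp_rot: [-3.139, 0.001, 1.585]
ft_force: [0.3, -0.3, -0.1]
opening: 0.526
```

Call:
apply_moves(
  commands=[
    [0, 0, 6.9, 0.024, 0.0081, 0, 0.05],
    [0, 0, 6.9, 0.0248, 0.0051, 0, 0.05],
    [0, 0, 0, 0, 0, 0, 0.05],
    [0, 0, 0, 0, 0, 0, 0.05],
  ],
)

```text
t: 27.7
eef_pos: [587.4, 353.5, 328.7]
tcp_rot: [-3.139, 0.002, 1.353]
ft_force: [-1.4, -1.2, -0.1]
opening: 0.526
```

```bash
python3 - <<'E'
from h import *
np.set_printoptions(precision=1,suppress=True)
c=cam("wrist"); save(c,"w12"); s=env.state(); print(s["eef_pos"],np.degrees(s["tcp_rot"]))
o=caps(c,smin=40)
for q in o: print(*q)
pts=[q[3] for q in o if np.hypot(*(q[3]-[583,323]))<60]; pts.sort(key=lambda p:p[1]); aim(None,pts[0],pts[-1])
E
```

```text
[587.3 352.7 329.1] [-179.9    0.1   77.5]
Y [320.9 268.1] [ 19  21 328] [586.8 335. ]
Y [320.6 316.1] [ 18  19 273] [578.6 298.5]
L [321.  242.1] [ 19  21 326] [590.9 353.8]
L [318.9 289.2] [ 18  16 177] [582.  319.6]
L [245.8 399.4] [ 23  40 569] [505.6 240.9]
len 56.7 yaw 77.5 centre [584.8 326.1]
from [587.3 352.7 329.1] mod [-21.7 347.6] yaw 77.5
[0,0,0.0,0.0036,0.0032,0.0000,g] --
```

Call:
apply_moves(
  commands=[
    [0, 0, 0, 0.0036, 0.0032, 0.03, 0.05],
    [0, 0, 0, 0, 0, 0.035, 0.05],
    [0, 0, 0, 0, 0, 0.035, 0.05],
    [0, 0, 0, 0, 0, 0.023, 0.05],
    [0, 0, 0, 0, 0, 0, 0.05],
  ],
)

```text
t: 28.17
eef_pos: [590.4, 353.7, 202.5]
tcp_rot: [-3.135, 0.006, 1.351]
ft_force: [-0.1, 0.4, -0.3]
opening: 0.524
```

Call:
apply_moves(
  commands=[
    [0, 0, 0, 0, 0, 0.001, 0.05],
    [0, 0, 0, 0, 0, 0, 0.0],
    [0, 0, 0, 0, 0, 0, 0.0],
    [0, 0, 0, 0, 0, 0, 0.0],
    [0, 0, 0, 0, 0, 0, 0.0],
  ],
)

```text
t: 28.58
eef_pos: [591.6, 355.5, 208.5]
tcp_rot: [3.14, -0.001, 1.35]
ft_force: [-0.3, -1.1, 4.8]
opening: 0.315
```

Call:
apply_moves(
  commands=[
    [0, 0, 0, 0, 0, -0.03, 0.0],
    [0, 0, 0, 0, 0, -0.04, 0.0],
    [0, 0, 0, 0, 0, -0.04, 0.0],
    [0, 0, 0, 0, 0, -0.04, 0.0],
    [0, 0, 0, 0, 0, 0, 0.0],
  ],
)

```text
t: 29.0
eef_pos: [591.8, 355.8, 366.2]
tcp_rot: [3.131, -0.008, 1.35]
ft_force: [0.4, -0.0, 0.1]
opening: 0.314
```

```bash
python3 - <<'E'
from h import *
t=m2w([-65,59.5]); chain([((500,200,350),130),((*t,345),173.8)]); print(env.state()["opening"])
E
```

```text
from [591.8 355.8 366.2] mod [-17.5 351.1] yaw 77.4
[0,0,-6.6,-0.0215,-0.0069,0.0020,g] [0,0,-6.6,-0.0206,-0.0094,0.0020,g] [0,0,-6.6,-0.0194,-0.0117,0.0020,g] [0,0,-6.6,-0.0179,-0.0138,0.0020,g] [0,0,-6.6,-0.0162,-0.0158,0.0020,g] [0,0,-6.6,-0.0143,-0.0175,0.0020,g] [0,0,-6.6,-0.0122,-0.0190,0.0020,g] [0,0,-6.6,-0.0099,-0.0203,0.0020,g] --
[0,0,-6.3,-0.0153,-0.0104,0.0007,g] [0,0,-6.3,-0.0141,-0.0120,0.0007,g] [0,0,-6.3,-0.0127,-0.0135,0.0007,g] [0,0,-6.3,-0.0112,-0.0148,0.0007,g] [0,0,-6.3,-0.0095,-0.0159,0.0007,g] [0,0,-6.3,-0.0077,-0.0169,0.0007,g] [0,0,-6.3,-0.0058,-0.0176,0.0007,g] --
0.3141653194412702
```

Call:
apply_moves(
  commands=[
    [0, 0, -6.6, -0.0215, -0.0069, 0.002, 0.0],
    [0, 0, -6.6, -0.0206, -0.0094, 0.002, 0.0],
    [0, 0, -6.6, -0.0194, -0.0117, 0.002, 0.0],
    [0, 0, -6.6, -0.0179, -0.0138, 0.002, 0.0],
    [0, 0, -6.6, -0.0162, -0.0158, 0.002, 0.0],
  ],
)

```text
t: 29.42
eef_pos: [533.1, 257.2, 347.3]
tcp_rot: [3.141, 0.0, 1.932]
ft_force: [1.9, 1.3, -0.9]
opening: 0.319
```

Call:
apply_moves(
  commands=[
    [0, 0, -6.6, -0.0143, -0.0175, 0.002, 0.0],
    [0, 0, -6.6, -0.0122, -0.019, 0.002, 0.0],
    [0, 0, -6.6, -0.0099, -0.0203, 0.002, 0.0],
    [0, 0, -6.3, -0.0153, -0.0104, 0.0007, 0.0],
    [0, 0, -6.3, -0.0141, -0.012, 0.0007, 0.0],
  ],
)

```text
t: 29.83
eef_pos: [502.9, 162.0, 340.1]
tcp_rot: [3.141, 0.001, 2.498]
ft_force: [0.1, -0.8, -0.0]
opening: 0.316
```

Call:
apply_moves(
  commands=[
    [0, 0, -6.3, -0.0127, -0.0135, 0.0007, 0.0],
    [0, 0, -6.3, -0.0112, -0.0148, 0.0007, 0.0],
    [0, 0, -6.3, -0.0095, -0.0159, 0.0007, 0.0],
    [0, 0, -6.3, -0.0077, -0.0169, 0.0007, 0.0],
    [0, 0, -6.3, -0.0058, -0.0176, 0.0007, 0.0],
  ],
)

```text
t: 30.25
eef_pos: [513.4, 69.7, 336.5]
tcp_rot: [3.142, 0.001, 3.047]
ft_force: [0.4, -0.5, -0.2]
opening: 0.311
```

Call:
apply_moves(
  commands=[
    [0, 0, 0, 0, 0, 0.03, 0.0],
    [0, 0, 0, 0, 0, 0.03, 0.0],
    [0, 0, 0, 0, 0, 0.02, 0.0],
    [0, 0, 0, 0, 0, 0, 0.0],
    [0, 0, 0, 0, 0, 0, 0.0],
  ],
)

```text
t: 30.67
eef_pos: [513.6, 70.6, 256.0]
tcp_rot: [-3.141, -0.001, 3.041]
ft_force: [0.4, 0.7, -0.7]
opening: 0.318
```

```bash
python3 - <<'E'
from h import *
np.set_printoptions(precision=1,suppress=True)
c=cam("wrist"); save(c,"w13"); s=env.state(); print(s["eef_pos"],w2m(s["eef_pos"]),np.degrees(s["tcp_rot"]),s["ft_force"])
z=66+s["eef_pos"][2]-228.5
for o in caps(c,z): print(*o,w2m(o[3]))
t=m2w([-65,60]); chain([((*t,242),173.8)])
E
```

```text
[513.8  70.6 256.9] [-64.4  59.2] [-180.     0.   174.3] [ 1.  -0.2 -1. ]
Y [579.2 195.3] [ 37  30 851] [470.5 171.8] [-118.3  155.1]
Y [315.3 381.3] [ 34  13 363] [538.9  67.4] [-39.1  58.7]
L [543.9 193.6] [ 32  32 804] [468.5 158.9] [-118.9  142.1]
L [620.8 198.2] [ 32  32 794] [473.1 187.1] [-117.4  170.6]
L [315.7 327.6] [ 36  28 755] [514.1  70. ] [-64.   58.6]
L [315.1 406.3] [ 33  21 492] [551.2  66. ] [-26.7  58.7]
from [513.8  70.6 256.9] mod [-64.4  59.2] yaw 174.3
[0,0,0.5,0.0006,0.0008,0.0149,g] --
```

Call:
apply_moves(
  commands=[
    [0, 0, 0.5, 0, 0.0014, 0.015, 0.0],
    [0, 0, 0, 0, 0, 0.007, 0.0],
    [0, 0, 0, 0, 0, 0.004, 0.0],
    [0, 0, 0, 0, 0, 0, 0.0],
    [0, 0, 0, 0, 0, 0, 0.0],
  ],
)

```text
t: 31.13
eef_pos: [513.8, 72.0, 230.6]
tcp_rot: [-3.142, 0.001, 3.033]
ft_force: [0.2, -0.2, -0.7]
opening: 0.313
```

Call:
apply_moves(
  commands=[
    [0, 0, 0, 0, 0, 0.0015, 0.0],
    [0, 0, 0, 0, 0, 0, 0.0],
    [0, 0, 0, 0, 0, 0, 0.0],
  ],
)

```text
t: 31.38
eef_pos: [513.7, 71.9, 228.8]
tcp_rot: [-3.142, 0.0, 3.033]
ft_force: [0.8, -0.0, -0.5]
opening: 0.31
```

Call:
apply_moves(
  commands=[
    [0, 0, 0, 0, 0, 0.0005, 0.0],
    [0, 0, 0, -0.022, 0, 0, 0.0],
    [0, 0, 0, -0.026, 0, 0, 0.0],
    [0, 0, 0, -0.026, 0, 0, 0.0],
    [0, 0, 0, 0, 0, 0, 0.0],
  ],
)

```text
t: 31.8
eef_pos: [590.7, 63.3, 228.4]
tcp_rot: [3.141, 0.004, 3.032]
ft_force: [-1.1, -0.1, -0.3]
opening: 0.31
```

Call:
apply_moves(
  commands=[
    [0, 0, 0, -0.003, 0, 0, 0.0],
    [0, 0, 0, 0, 0, 0, 0.0],
    [0, 0, 0, 0, 0, 0, 0.0],
  ],
)

```text
t: 32.05
eef_pos: [589.9, 63.6, 228.3]
tcp_rot: [-3.142, 0.001, 3.032]
ft_force: [1.7, -0.2, 2.3]
opening: 0.314
```

Call:
apply_moves(
  commands=[
    [0, 0, 0, -0.002, 0, 0, 0.0],
    [0, 0, 0, 0, 0, 0, 0.0],
    [0, 0, 0, 0, 0, 0, 0.0],
  ],
)

```text
t: 32.3
eef_pos: [591.6, 63.5, 228.3]
tcp_rot: [-3.141, -0.001, 3.033]
ft_force: [-1.4, -0.8, 5.0]
opening: 0.311
```

Call:
apply_moves(
  commands=[
    [0, 0, 0, -0.002, 0, -0.0005, 0.0],
    [0, 0, 0, 0, 0, 0, 0.0],
    [0, 0, 0, 0, 0, 0, 0.0],
  ],
)

```text
t: 32.55
eef_pos: [593.8, 63.2, 228.3]
tcp_rot: [-3.141, -0.001, 3.033]
ft_force: [-2.3, 0.8, 0.6]
opening: 0.314
```

Call:
apply_moves(
  commands=[
    [0, 0, 0, -0.002, 0, 0, 0.0],
    [0, 0, 0, 0, 0, 0, 0.0],
    [0, 0, 0, 0, 0, 0, 0.0],
  ],
)

```text
t: 32.8
eef_pos: [594.8, 63.2, 228.3]
tcp_rot: [-3.141, -0.005, 3.033]
ft_force: [-11.3, 1.1, 6.9]
opening: 0.314
```

Home contact. Release, rise, back off and check all three.

Call:
apply_moves(
  commands=[
    [0, 0, 0, 0, 0, 0, 0.045],
    [0, 0, 0, 0, 0, 0, 0.045],
    [0, 0, 0, 0, 0, 0, 0.045],
    [0, 0, 0, 0, 0, -0.03, 0.045],
    [0, 0, 0, 0, 0, -0.04, 0.045],
  ],
)

```text
t: 33.22
eef_pos: [595.9, 62.8, 296.5]
tcp_rot: [-3.141, -0.006, 3.032]
ft_force: [0.0, 0.2, -0.1]
opening: 0.47
```

Call:
apply_moves(
  commands=[
    [0, 0, 0, 0, -0.03, -0.015, 0.045],
    [0, 0, 0, 0.02, -0.03, 0, 0.045],
    [0, 0, 0, 0.02, 0, 0, 0.045],
    [0, 0, 0, 0, 0, 0, 0.045],
    [0, 0, 0, 0, 0, 0, 0.045],
  ],
)

```text
t: 33.63
eef_pos: [549.8, 7.4, 314.0]
tcp_rot: [-3.142, 0.001, 3.032]
ft_force: [-0.3, 0.3, 1.0]
opening: 0.475
```

```bash
python3 - <<'E'
from h import *
np.set_printoptions(precision=1,suppress=True)
c=cam("wrist"); save(c,"w14"); s=env.state(); print(s["eef_pos"],w2m(s["eef_pos"]),s["opening"])
for o in caps(c,66,smin=40): print(*o,w2m(o[3]))
c=cam("scene"); save(c,"s3",(150,80,450,330),2.2)
E
```

```text
[550.4   7.6 313.8] [-21.2   0.5] 0.4724570152651209
Y [626.4 107.7] [ 28  25 566] [480.7 188.1] [-109.9  172.5]
Y [316.4 336. ] [ 19   8 113] [601.8   1.6] [30.6  0.1]
L [598.8 105.4] [ 26  28 537] [477.9 172.7] [-111.1  156.8]
L [223.3 313.4] [ 14  20 175] [579.3 -55.9] [ 14.4 -59.5]
L [316.6 318.6] [ 24  22 415] [589.5   3. ] [18.2  0.2]
L [408.8 314.3] [10 16 97] [593.   62.1] [15.3 59.3]
```

View pics/s3.png

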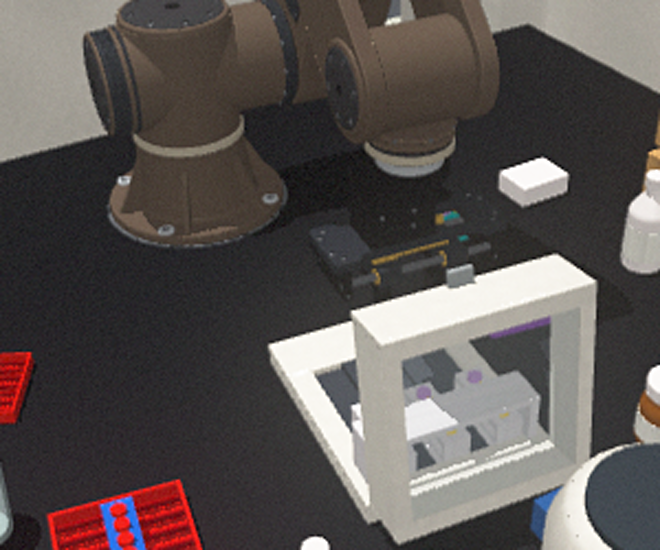

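```bash
python3 - <<'E'
from h import *
np.set_printoptions(precision=1,suppress=True)
t=cam("top"); s=cam("scene")
for (a,b) in [((294,91),(455,310)),]:
    for z in (100,150,180,200,220): print(z, ray(t,a,z)[0], ray(s,b,z)[0])
for z in (0,30,150,200): print("front edge row140", z, w2m(ray(t,(295,138),z)[0]), "blue",w2m(ray(t,(295,146),z)[0]),"dark front",w2m(ray(t,(294,122),z)[0]))
def P(th,r=200): return np.array([105-r*np.cos(th)+66*np.sin(th), 30+r*np.sin(th)+66*np.cos(th)])
q=[P(x) for x in np.linspace(1.42,0,13)]
for x,p in zip(np.linspace(1.42,0,13),q): print("%.2f"%x, "tool x %.1f  tcp z %.1f"%(p[0]+10,p[1]+190))
d=np.diff(q,axis=0); print(np.round(d,1).tolist())
m=w2m(env.state()["eef_pos"]); print(m,env.state()["eef_pos"],np.degrees(env.state()["tcp_rot"]))
E
```

```text
100 [882.5  60.9 100. ] [859.4  83.  100. ]
150 [864.6  58.  150. ] [889.4  43.5 150. ]
180 [853.9  56.2 180. ] [907.4  19.8 180. ]
200 [846.8  55.  200. ] [919.4   4.  200. ]
220 [839.6  53.8 220. ] [931.4 -11.8 220. ]
front edge row140 0 [212.8  80.2] blue [191.6  77.5] dark front [255.1  88.4]
front edge row140 30 [205.3  77.8] blue [184.5  75.1] dark front [246.6  85.7]
front edge row140 150 [175.1  67.8] blue [156.3  65.4] dark front [212.4  75. ]
front edge row140 200 [162.5  63.7] blue [144.5  61.4] dark front [198.2  70.6]
1.42 tool x 150.2  tcp z 427.6
1.30 tool x 125.4  tcp z 430.3
1.18 tool x 100.5  tcp z 430.1
1.06 tool x 75.8  tcp z 426.9
0.95 tool x 51.7  tcp z 420.9
0.83 tool x 28.4  tcp z 412.0
0.71 tool x 6.3  tcp z 400.4
0.59 tool x -14.2  tcp z 386.3
0.47 tool x -32.9  tcp z 369.9
0.35 tool x -49.6  tcp z 351.4
0.24 tool x -64.0  tcp z 331.1
0.12 tool x -75.8  tcp z 309.1
0.00 tool x -85.0  tcp z 286.0
[[-24.8, 2.7], [-24.9, -0.2], [-24.7, -3.2], [-24.2, -6.1], [-23.3, -8.9], [-22.1, -11.6], [-20.5, -14.1], [-18.7, -16.4], [-16.7, -18.5], [-14.4, -20.3], [-11.9, -21.9], [-9.2, -23.1]]
[-21.    0.9] [550.6   8.  313.4] [-180.     0.   173.8]
```

Call:
apply_moves(
  commands=[
    [0, 0, 0, 0, -0.001, -0.0355, 0.0],
    [0, 0, 0, 0, 0, -0.0355, 0.0],
    [0, 0, 0, 0, 0, -0.0355, 0.0],
    [0, 0, 0, 0, 0, -0.0355, 0.0],
    [0, 0, 0, 0, 0, -0.0355, 0.0],
  ],
)

```text
t: 34.25
eef_pos: [550.0, 7.1, 492.7]
tcp_rot: [-3.141, 0.0, 3.033]
ft_force: [1.5, -1.3, -0.9]
opening: 0.178
```

Call:
apply_moves(
  commands=[
    [0, 0, 0, -0.038, 0, 0, 0.0],
    [0, 0, 0, -0.038, 0, 0, 0.0],
    [0, 0, 0, -0.038, 0, 0, 0.0],
    [0, 0, 0, -0.038, 0, 0, 0.0],
    [0, 0, 0, -0.038, 0, 0, 0.0],
  ],
)

```text
t: 34.67
eef_pos: [740.6, -13.7, 490.7]
tcp_rot: [-3.141, 0.0, 3.033]
ft_force: [0.9, 0.8, 0.2]
opening: 0.007
```

Call:
apply_moves(
  commands=[
    [0, 0, 0, 0, 0, 0, 0.0],
    [0, 0, 0, 0, 0, 0, 0.0],
  ],
)

```text
t: 34.83
eef_pos: [740.5, -13.9, 488.3]
tcp_rot: [-3.142, -0.003, 3.033]
ft_force: [-0.4, 1.4, -0.3]
opening: 0.004
```

```bash
python3 - <<'E'
from h import *
np.set_printoptions(precision=1,suppress=True)
s=env.state(); print(w2m(s["eef_pos"]),s["eef_pos"],np.degrees(s["tcp_rot"]),s["opening"])
save(cam("scene"),"s4",(250,30,570,350),1.8)
E
```

```text
[170.1  -0.4] [740.5 -13.9 488.3] [-180.    -0.2  173.8] 0.004343780003248774
```

View pics/s4.png

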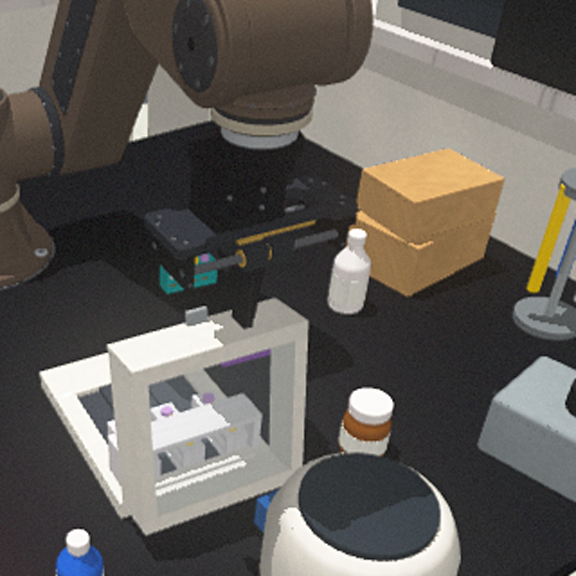

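Call:
apply_moves(
  commands=[
    [0, 0, 0, 0, 0, 0.03, 0.0],
    [0, 0, 0, 0, 0, 0.032, 0.0],
    [0, 0, 0, 0, 0, 0, 0.0],
    [0, 0, 0, 0.01, 0, 0, 0.0],
    [0, 0, 0, 0, 0, 0, 0.0],
  ],
)

```text
t: 35.3
eef_pos: [727.5, -12.5, 430.9]
tcp_rot: [-3.142, 0.0, 3.033]
ft_force: [-0.1, 0.4, 0.1]
opening: 0.006
```

Call:
apply_moves(
  commands=[
    [0, 0, 0, 0.01, 0, 0, 0.0],
    [0, 0, 0, 0.0125, 0, -0.0015, 0.0],
    [0, 0, 0, 0.0125, 0, -0.001, 0.0],
    [0, 0, 0, 0, 0, 0, 0.0],
  ],
)

```text
t: 35.63
eef_pos: [692.6, -8.7, 434.4]
tcp_rot: [-3.142, 0.003, 3.033]
ft_force: [1.0, -0.6, -0.1]
opening: 0.002
```

Call:
apply_moves(
  commands=[
    [0, 0, 0, 0.0125, 0, 0.003, 0.0],
    [0, 0, 0, 0.0125, 0, 0.003, 0.0],
    [0, 0, 0, 0.0125, 0, 0.0015, 0.0],
    [0, 0, 0, 0.0125, 0, 0.002, 0.0],
    [0, 0, 0, 0, 0, 0, 0.0],
  ],
)

```text
t: 36.05
eef_pos: [643.4, -3.5, 423.6]
tcp_rot: [-3.142, 0.001, 3.033]
ft_force: [1.0, 0.3, 0.6]
opening: 0.003
```

```bash
python3 - <<'E'
from h import *
np.set_printoptions(precision=1,suppress=True)
s=env.state(); print(w2m(s["eef_pos"]),s["eef_pos"],np.degrees(s["tcp_rot"]),s["ft_force"])
save(cam("scene"),"s5",(250,30,570,350),1.8)
E
```

```text
[72.4 -0.4] [643.4  -3.5 423.6] [-180.     0.1  173.8] [1.  0.3 0.6]
```

View pics/s5.png

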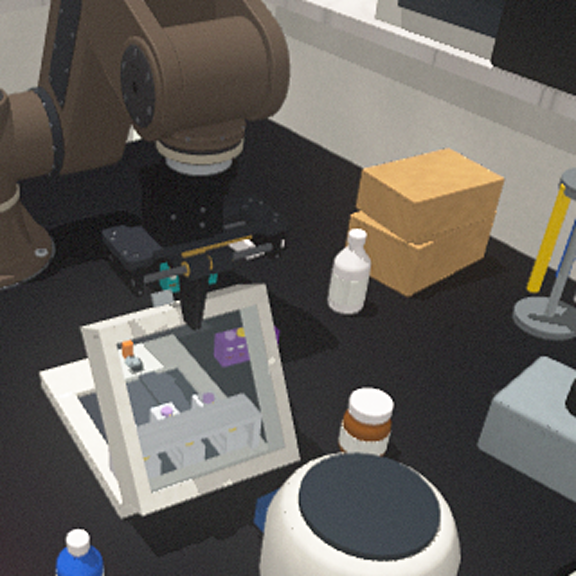

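Call:
apply_moves(
  commands=[
    [0, 0, 0, 0.011, 0, 0.0015, 0.0],
    [0, 0, 0, 0.011, 0, 0.0025, 0.0],
    [0, 0, 0, 0.0116, 0, 0.0042, 0.0],
    [0, 0, 0, 0.0116, 0, 0.0047, 0.0],
    [0, 0, 0, 0.011, 0, 0.0055, 0.0],
  ],
)

```text
t: 36.52
eef_pos: [589.0, 2.4, 404.5]
tcp_rot: [-3.142, 0.002, 3.032]
ft_force: [1.7, -0.1, 1.4]
opening: 0.005
```

Call:
apply_moves(
  commands=[
    [0, 0, 0, 0.011, 0, 0.006, 0.0],
    [0, 0, 0, 0.0105, 0, 0.0067, 0.0],
    [0, 0, 0, 0.01, 0, 0.0074, 0.0],
    [0, 0, 0, 0.0096, 0, 0.008, 0.0],
    [0, 0, 0, 0.009, 0, 0.0084, 0.0],
  ],
)

```text
t: 36.93
eef_pos: [539.4, 7.8, 367.8]
tcp_rot: [-3.142, 0.002, 3.032]
ft_force: [1.9, 0.9, 0.9]
opening: 0.009
```

Call:
apply_moves(
  commands=[
    [0, 0, 0, 0.0086, 0, 0.009, 0.0],
    [0, 0, 0, 0.008, 0, 0.0095, 0.0],
    [0, 0, 0, 0, 0, 0, 0.0],
  ],
)

```text
t: 37.18
eef_pos: [522.1, 9.7, 348.0]
tcp_rot: [-3.142, -0.001, 3.032]
ft_force: [0.6, 0.1, 1.0]
opening: 0.008
```

```bash
python3 - <<'E'
from h import *
np.set_printoptions(precision=1,suppress=True)
s=env.state(); print(w2m(s["eef_pos"]),s["eef_pos"],np.degrees(s["tcp_rot"]),s["ft_force"])
E
```

```text
[-49.5  -0.5] [522.1   9.7 348. ] [-180.    -0.1  173.7] [0.6 0.1 1. ]
```

Call:
apply_moves(
  commands=[
    [0, 0, 0, 0.007, 0, 0.009, 0.0],
    [0, 0, 0, 0.007, 0, 0.01, 0.0],
    [0, 0, 0, 0.006, 0, 0.011, 0.0],
    [0, 0, 0, 0.006, 0, 0.011, 0.0],
    [0, 0, 0, 0.004, 0, 0.01, 0.0],
  ],
)

```text
t: 37.6
eef_pos: [493.3, 12.8, 298.0]
tcp_rot: [-3.141, 0.001, 3.032]
ft_force: [-0.1, 0.8, 6.1]
opening: 0.004
```

Call:
apply_moves(
  commands=[
    [0, 0, 0, 0.002, 0, 0.004, 0.0],
    [0, 0, 0, 0.001, 0, 0.003, 0.0],
    [0, 0, 0, 0, 0, 0, 0.0],
  ],
)

```text
t: 37.85
eef_pos: [489.9, 13.2, 290.8]
tcp_rot: [-3.142, 0.0, 3.032]
ft_force: [0.7, 0.1, 0.8]
opening: 0.008
```

Call:
apply_moves(
  commands=[
    [0, 0, 0, 0, 0, 0.003, 0.0],
    [0, 0, 0, 0, 0, 0, 0.0],
    [0, 0, 0, 0, 0, 0, 0.0],
  ],
)

```text
t: 38.1
eef_pos: [489.4, 13.2, 287.7]
tcp_rot: [-3.141, 0.0, 3.032]
ft_force: [0.2, -0.2, -0.3]
opening: 0.005
```

Call:
apply_moves(
  commands=[
    [0, 0, 0, 0, 0, 0.002, 0.0],
    [0, 0, 0, 0, 0, 0, 0.0],
    [0, 0, 0, 0, 0, 0, 0.0],
  ],
)

```text
t: 38.35
eef_pos: [489.1, 13.3, 285.6]
tcp_rot: [-3.142, -0.0, 3.032]
ft_force: [-0.8, 0.1, 1.6]
opening: 0.008
```

Call:
apply_moves(
  commands=[
    [0, 0, 0, 0, 0, 0.0015, 0.0],
    [0, 0, 0, 0, 0, 0, 0.0],
    [0, 0, 0, 0, 0, 0, 0.0],
  ],
)

```text
t: 38.6
eef_pos: [489.0, 13.3, 284.8]
tcp_rot: [-3.141, -0.0, 3.033]
ft_force: [-5.3, 0.3, 14.9]
opening: 0.003
```

Call:
apply_moves(
  commands=[
    [0, 0, 0, 0, 0, -0.005, 0.0],
    [0, 0, 0, 0, 0, -0.02, 0.0],
    [0, 0, 0, 0, 0, -0.04, 0.0],
    [0, 0, 0, 0, 0, -0.04, 0.0],
    [0, 0, 0, 0, 0, -0.04, 0.0],
  ],
)

```text
t: 39.02
eef_pos: [489.0, 13.3, 430.8]
tcp_rot: [-3.141, -0.001, 3.032]
ft_force: [0.5, -0.5, -0.5]
opening: 0.004
```

Call:
apply_moves(
  commands=[
    [0, 0, 0, 0, 0.035, -0.01, 0.0],
    [0, 0, 0, 0, 0.038, 0, 0.0],
    [0, 0, 0, 0, 0.038, 0, 0.0],
    [0, 0, 0, 0, 0.038, 0, 0.0],
    [0, 0, 0, 0, 0.038, 0, 0.0],
  ],
)

```text
t: 39.43
eef_pos: [509.4, 201.0, 439.4]
tcp_rot: [3.141, 0.001, 3.032]
ft_force: [1.5, -0.1, 0.6]
opening: 0.0
```

Call:
apply_moves(
  commands=[
    [0, 0, 0, 0, 0.038, 0, 0.0],
    [0, 0, 0, 0, 0.03, 0, 0.0],
    [0, 0, 0, 0, 0, 0, 0.0],
    [0, 0, 0, 0, 0, 0, 0.0],
  ],
)

```text
t: 39.77
eef_pos: [516.8, 268.1, 438.6]
tcp_rot: [-3.141, -0.0, 3.035]
ft_force: [-0.4, 0.1, 0.0]
opening: 0.006
```

```bash
python3 - <<'E'
from h import *
s=env.state(); print(s["t"],s["eef_pos"],s["ft_force"],s["qvel"].max())
a=cam("scene")["color"][80:330,120:440]; b=cam("top")["color"][150:310,240:500]
a=cv2.resize(a,None,fx=1.25,fy=1.25); b=cv2.resize(b,None,fx=1.538,fy=1.538); w=400
im=np.vstack([a[:,:w],b[:,:w]]); cv2.imwrite("pics/fin.png",im[:,:,::-1]); print(im.shape)
E
```

```text
39.7667 [516.84681036 268.06593329 438.59557238] [-0.39488082  0.05675914  0.0107159 ] 0.024667631651973616
(558, 400, 3)
```

View pics/fin.png

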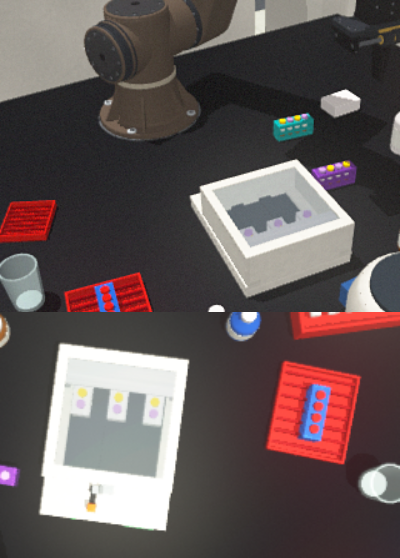

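```bash
python3 - <<'E'
from h import *
np.set_printoptions(precision=1,suppress=True)
c=cam("top")
for o in caps(c,66,amin=8,smin=25):
    m=w2m(o[3])
    if abs(m[0]-30)<40 and abs(m[1])<90: print(o[0],m)
print(env.job_done())
E
```

```text
Y [35.8 59.7]
L [16.6 59.2]
L [15.8 -0.9]
L [ 15.  -59.3]
the job is handed in; nothing more can be done
None
```

The job is done and handed in at about 40 s of the 210 s allowed.

- **Latch and cover:** I pushed the latch tab sideways, and the cover sprang open.
- **Finished carrier:** I drew the blue carrier out of the middle lane and stood it in the larger red tray. It was still standing there in the last pictures.
- **New carriers:** All three are in their own lanes, each slid under the bridge until it met the end stop with 10–11 N.
- **Closing:** I pulled the cover over and pressed it down. The force peaked at about 6 N on the way, then met a hard stop at 15 N at its shut height. After I let go, it stayed shut with the latch back at rest.

**Last checks:** From the top camera, the near caps are at 15.0, 15.8 and 16.6 mm along the lanes. 16.5 mm is expected for a carrier fully home. The wrist camera had read 17.3 and 17.7 mm for the first two. The third lane's wrist check was partly hidden by the gripper, so it rests on the contact force and the top view. The two cameras differ by about 2 mm, which is the calibration error. The bottles, jar and beaker that show in the final pictures are standing. The last crop cuts off the white bottle and jar, but both stood upright in the view taken while I was closing the cover.

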